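# Sound the canisters' bores and pack each with the tube that fits

## Robot

A 6-joint arm with a two-finger parallel gripper is mounted at the origin on a cart in front of the work surface, level with it; the furniture and walls round the work are solid. World frame = base frame: x ahead of the robot, y to its left, z up, the work surface at z = 0. Lengths are in m, angles in rad, forces in N, time in s.
With the tool pointing down it reaches from about 0.275 to 0.775 m from the base axis. Payload 14.6 kg.
Tool frame: the origin (TCP) lies at the centre of the arm's flange, where the gripper is bolted on; the fingertips stand 173 mm ahead of it and the grasp point (between the pads) lies 155 mm ahead of it; z points along the fingers, y is the line along which they close (so a half turn about z gives the same grasp; the last joint's range is limited). The gripper opens to 85 mm and grips with 20 to 120 N. Pads are 22 mm wide; open, the fingers measure 114 mm over their backs; the gripper's body (76 mm by 85 mm) begins 54 mm behind the grasp point. The pads swing forward as they close: fully open they stand 13 mm farther back than shut.
Start: joints at [-1.341, 0.263, -0.048, 1.259, 0, 1.415], TCP at [0.197, -0.487, 0.405] pointing down, gripper open.
Joint ranges: [-2.65, 2.65], [-0.89, 1.7], [-1.18, 1.37], [-2.13, 2.11], [-1.35, 1.29], [-3.14, 3.14]. Speed limits (rad/s): [1.89, 1.89, 2.57, 2.79, 3.14, 3.14].

## Interface

Orientations are given as a unit quaternion [x, y, z, w].
In Python, from workcell import sense, snapshot, get_calibration, job_done gives the robot as it stands.
- The arm moves only by the tool play_rows, never from a script. Its argument "deltas" is a list of rows, each an object with "delta_rot": the turn, a rotation vector about the tool's x, y, z in units of 90 degrees (1.0 is 90 degrees), a list of three; "linear": the shift along the tool's x, y, z in units of 10 cm (1.0 is 10 cm), a list of three; "jaw": the opening, from 0 (shut) to 1 (fully open). In form: [{"delta_rot": [ax, ay, az], "linear": [dx, dy, dz], "jaw": jaw}, ...]. A call has 1 to 20 rows; each row shifts and turns the commanded pose from where the row before left it, along the tool's axes as they then stand; what a row does not reach is not made up. A row lasts 1/10 s, in which the tool goes at most 50 mm and 8.59 degrees, less where a joint would pass 70% of its speed; a pose out of reach is approached as far as the arm can. A call with a number of a shift or a turn outside -1 to 1 is refused whole. A call with a gripper value outside its range is refused whole. The fingers move at their own pace and stop on an object; "squeeze" is the grip in N (left out, the last holds). Time passes only in rows, so rows that do not move let the fingers close. It gives the time, the measured TCP pose, the force, the opening and the grip force at its end, in the units of the state.
- sense(): the state, without advancing time (a new reading comes with each control period).
- snapshot(name): name is "side" or "top" or "wrist"; returns the picture (400x640x3 uint8, blue, green, red); there is no depth.
- get_calibration(name): a dict with "vertical_fov" (degrees; the focal length in pixels is half the picture's height over the tangent of half this angle, whatever the lens; pixels are square), "cx", "cy" (the principal point, pixels), "pose" (4x4, takes a point from camera to world coordinates); the wrist camera has in their place "mount" (4x4, takes a point from camera to tool coordinates, whose origin is the TCP and whose axes are the flange's). Camera axes: x right, y down, z forward; pixel columns grow to the right and rows downward; lengths in m; the calibration is good to about 2 mm. A picture is of the moment at which its call begins: read the wrist's pose just before it. get_calibration takes no time and is no camera call.
- job_done(): hands the job in; it is judged then, once.
The state is a dict: "clock": time; "joint_positions": joint angles; "joint_vel": joint speeds; "joint_torque": joint torques, N m; "tcp_pos": TCP position; "orientation": TCP orientation; "contact_force": force on the tool from outside, world axes, zero at the start; "ft_torque": the same for the moment, N m; "grip_width": finger opening in m; "grip_force": force on a finger pad.
Only numpy, scipy, OpenCV 4.12 (cv2) and the standard library are available. Lean on these libraries where they do the work, as an engineer would, in place of code of your own. Each camera call takes 0.05 s, during which the arm holds its last target. There are 200 camera calls.

## Task

The turned canisters in the row look alike but are bored to two different depths. Going along the row from left to right, lower the depth rod upright into each one until it rests on the bottom, and read from how far it goes in whether the bore is the deep or the shallow kind. Pack each deep canister with one long tube and each shallow one with one short tube, push a cork stopper fully home in each, leave them standing upright on the bench, and put the rod back in its stand; if a small round tin stands beside them, do not push it about.

Things in the scene. Friction and masses are not known exactly. Their poses are not given: they have to be found in the camera images.
- canister_1a: Turned dark wooden canister, upright, 54 mm across, 118 mm tall, 0.2 kg, loose, open at the top; round bore 32 mm across on its axis, 106 or 84 mm deep (floor 12 or 34 mm up), alike outside. Origin: centre of the underside, z up. Place 1, the leftmost (largest y) of the row. At most one of canister_1a and canister_1b is there.
- canister_1b: Turned dark wooden canister, upright, 54 mm across, 118 mm tall, 0.2 kg, loose, open at the top; round bore 32 mm across on its axis, 106 or 84 mm deep (floor 12 or 34 mm up), alike outside. Origin: centre of the underside, z up. Place 1, the leftmost (largest y) of the row. At most one of canister_1a and canister_1b is there.
- canister_2a: Turned dark wooden canister, upright, 54 mm across, 118 mm tall, 0.2 kg, loose, open at the top; round bore 32 mm across on its axis, 106 or 84 mm deep (floor 12 or 34 mm up), alike outside. Origin: centre of the underside, z up. Place 2 of the row. At most one of canister_2a and canister_2b is there.
- canister_2b: Turned dark wooden canister, upright, 54 mm across, 118 mm tall, 0.2 kg, loose, open at the top; round bore 32 mm across on its axis, 106 or 84 mm deep (floor 12 or 34 mm up), alike outside. Origin: centre of the underside, z up. Place 2 of the row. At most one of canister_2a and canister_2b is there.
- canister_3a: Turned dark wooden canister, upright, 54 mm across, 118 mm tall, 0.2 kg, loose, open at the top; round bore 32 mm across on its axis, 106 or 84 mm deep (floor 12 or 34 mm up), alike outside. Origin: centre of the underside, z up. Place 3, the rightmost of the row (may be empty). At most one of canister_3a and canister_3b is there.
- canister_3b: Turned dark wooden canister, upright, 54 mm across, 118 mm tall, 0.2 kg, loose, open at the top; round bore 32 mm across on its axis, 106 or 84 mm deep (floor 12 or 34 mm up), alike outside. Origin: centre of the underside, z up. Place 3, the rightmost of the row (may be empty). At most one of canister_3a and canister_3b is there.
- stopper_1: Cork stopper: tapered plug 18 mm long (21 mm across at its foot, 29 mm at its top) under a round head 38 mm across and 24 mm tall, 30 g. Origin: centre of the plug's foot, z up. It hangs by its head in the rack's front (smallest x) row. Fully home, the head's underside lies on the canister's rim, the origin 100 mm above the canister's.
- short_tube_1: Short closed aluminium tube, 25 mm across and 61 mm tall, 50 g, standing on the bench in a hole of the rack's middle row. Origin: centre of its foot, z up. It belongs in a canister bored 84 mm deep; let go with its foot in the bore, it slides down to the bottom.
- long_tube_1: Long closed aluminium tube, 25 mm across and 83 mm tall, 50 g, standing on the bench in a hole of the rack's back (largest x) row. Origin: centre of its foot, z up. It belongs in a canister bored 106 mm deep; let go with its foot in the bore, it slides down to the bottom.
- stopper_2: Cork stopper: tapered plug 18 mm long (21 mm across at its foot, 29 mm at its top) under a round head 38 mm across and 24 mm tall, 30 g. Origin: centre of the plug's foot, z up. It hangs by its head in the rack's front (smallest x) row. Fully home, the head's underside lies on the canister's rim, the origin 100 mm above the canister's.
- short_tube_2: Short closed aluminium tube, 25 mm across and 61 mm tall, 50 g, standing on the bench in a hole of the rack's middle row. Origin: centre of its foot, z up. It belongs in a canister bored 84 mm deep; let go with its foot in the bore, it slides down to the bottom.
- long_tube_2: Long closed aluminium tube, 25 mm across and 83 mm tall, 50 g, standing on the bench in a hole of the rack's back (largest x) row. Origin: centre of its foot, z up. It belongs in a canister bored 106 mm deep; let go with its foot in the bore, it slides down to the bottom.
- stopper_3: Cork stopper: tapered plug 18 mm long (21 mm across at its foot, 29 mm at its top) under a round head 38 mm across and 24 mm tall, 30 g. Origin: centre of the plug's foot, z up. It hangs by its head in the rack's front (smallest x) row. Fully home, the head's underside lies on the canister's rim, the origin 100 mm above the canister's.
- short_tube_3: Short closed aluminium tube, 25 mm across and 61 mm tall, 50 g, standing on the bench in a hole of the rack's middle row. Origin: centre of its foot, z up. It belongs in a canister bored 84 mm deep; let go with its foot in the bore, it slides down to the bottom.
- long_tube_3: Long closed aluminium tube, 25 mm across and 83 mm tall, 50 g, standing on the bench in a hole of the rack's back (largest x) row. Origin: centre of its foot, z up. It belongs in a canister bored 106 mm deep; let go with its foot in the bore, it slides down to the bottom.
- rack: Wooden packing rack, lying loose on the bench (0.9 kg), 204 x 204 x 30 mm, with 3 x 3 through holes 68 mm apart along its x and y: front row stoppers, middle row short tubes, back row long tubes. Always three of each; those not needed stay. Origin: centre of the underside.
- rod: Depth rod, upright: steel rod 14 mm across with a flat foot, then a round wooden handle 25 mm across from 128 to 183 mm above the foot; 0.14 kg. Black rings 84 and 106 mm above the foot: on the bottom of a bore one of them is level with the canister's rim. Origin: centre of the foot, z up.
- stand: Turned wooden stand of the depth rod, fixed: foot 80 mm across, neck 42 mm, 70 mm tall, upright bore 18 mm across whose bottom is 10 mm above the bench. The rod stands in it on its foot. Origin: centre of the underside.
- tape_tin: Bystander: round tin 64 mm across, 24 mm tall, there only when the third canister is not. Origin: centre of the underside.

How it is judged:
On the way, in this order (a step that is already met when the one before it is completed fails the run):
1. the depth rod rests upright on the bottom of the bore of the first (leftmost) canister, if there is one (z of rod in the frame of canister_1a between 0.005 and 0.038 m and horizontal distance between rod and canister_1a below 0.012 m and contact force between rod and canister_1a above 0.3 N and angle between the z axis of rod and the z axis of canister_1a, either way round below 0.2 rad and z of rod in the frame of canister_1b between 0.005 and 0.038 m and horizontal distance between rod and canister_1b below 0.012 m and contact force between rod and canister_1b above 0.3 N and angle between the z axis of rod and the z axis of canister_1b, either way round below 0.2 rad), for 0.2 s.
2. the depth rod rests upright on the bottom of the bore of the second canister, if there is one (z of rod in the frame of canister_2a between 0.005 and 0.038 m and horizontal distance between rod and canister_2a below 0.012 m and contact force between rod and canister_2a above 0.3 N and angle between the z axis of rod and the z axis of canister_2a, either way round below 0.2 rad and z of rod in the frame of canister_2b between 0.005 and 0.038 m and horizontal distance between rod and canister_2b below 0.012 m and contact force between rod and canister_2b above 0.3 N and angle between the z axis of rod and the z axis of canister_2b, either way round below 0.2 rad), for 0.2 s.
3. the depth rod rests upright on the bottom of the bore of the third canister, if there is one (z of rod in the frame of canister_3a between 0.005 and 0.038 m and horizontal distance between rod and canister_3a below 0.012 m and contact force between rod and canister_3a above 0.3 N and angle between the z axis of rod and the z axis of canister_3a, either way round below 0.2 rad and z of rod in the frame of canister_3b between 0.005 and 0.038 m and horizontal distance between rod and canister_3b below 0.012 m and contact force between rod and canister_3b above 0.3 N and angle between the z axis of rod and the z axis of canister_3b, either way round below 0.2 rad), for 0.2 s.
At the end, for the whole second after the job is handed in: Each canister stands upright on the bench, holds the tube whose length fits its bore (long in deep, short in shallow) standing on the bottom, and has a stopper fully home (head within 3 mm of the rim); the rod stands in its stand, foot within 5 mm of the bottom; all at rest (angle between each of canister_1a, canister_1b, canister_2a, canister_2b, canister_3a, canister_3b's own z axis and vertical below 0.08 rad and linear speed of each of canister_1a, canister_1b, canister_2a, canister_2b, canister_3a, canister_3b, rod below 0.02 m/s and height (world z) of each of canister_1a, canister_1b, canister_2a, canister_2b, canister_3a, canister_3b below 0.005 m and ((z of stopper_1 in the frame of canister_1a between 0.095 and 0.103 m and horizontal distance between stopper_1 and canister_1a below 0.006 m and angle between the z axis of stopper_1 and the z axis of canister_1a, either way round below 0.08 rad) or (z of stopper_2 in the frame of canister_1a between 0.095 and 0.103 m and horizontal distance between stopper_2 and canister_1a below 0.006 m and angle between the z axis of stopper_2 and the z axis of canister_1a, either way round below 0.08 rad) or (z of stopper_3 in the frame of canister_1a between 0.095 and 0.103 m and horizontal distance between stopper_3 and canister_1a below 0.006 m and angle between the z axis of stopper_3 and the z axis of canister_1a, either way round below 0.08 rad)) and ((z of long_tube_1 in the frame of canister_1a between 0.008 and 0.017 m and horizontal distance between long_tube_1 and canister_1a below 0.012 m) or (z of long_tube_2 in the frame of canister_1a between 0.008 and 0.017 m and horizontal distance between long_tube_2 and canister_1a below 0.012 m) or (z of long_tube_3 in the frame of canister_1a between 0.008 and 0.017 m and horizontal distance between long_tube_3 and canister_1a below 0.012 m) or (z of short_tube_1 in the frame of canister_1a between 0.03 and 0.039 m and horizontal distance between short_tube_1 and canister_1a below 0.012 m) or (z of short_tube_2 in the frame of canister_1a between 0.03 and 0.039 m and horizontal distance between short_tube_2 and canister_1a below 0.012 m) or (z of short_tube_3 in the frame of canister_1a between 0.03 and 0.039 m and horizontal distance between short_tube_3 and canister_1a below 0.012 m)) and ((z of stopper_1 in the frame of canister_1b between 0.095 and 0.103 m and horizontal distance between stopper_1 and canister_1b below 0.006 m and angle between the z axis of stopper_1 and the z axis of canister_1b, either way round below 0.08 rad) or (z of stopper_2 in the frame of canister_1b between 0.095 and 0.103 m and horizontal distance between stopper_2 and canister_1b below 0.006 m and angle between the z axis of stopper_2 and the z axis of canister_1b, either way round below 0.08 rad) or (z of stopper_3 in the frame of canister_1b between 0.095 and 0.103 m and horizontal distance between stopper_3 and canister_1b below 0.006 m and angle between the z axis of stopper_3 and the z axis of canister_1b, either way round below 0.08 rad)) and ((z of long_tube_1 in the frame of canister_1b between 0.008 and 0.017 m and horizontal distance between long_tube_1 and canister_1b below 0.012 m) or (z of long_tube_2 in the frame of canister_1b between 0.008 and 0.017 m and horizontal distance between long_tube_2 and canister_1b below 0.012 m) or (z of long_tube_3 in the frame of canister_1b between 0.008 and 0.017 m and horizontal distance between long_tube_3 and canister_1b below 0.012 m) or (z of short_tube_1 in the frame of canister_1b between 0.03 and 0.039 m and horizontal distance between short_tube_1 and canister_1b below 0.012 m) or (z of short_tube_2 in the frame of canister_1b between 0.03 and 0.039 m and horizontal distance between short_tube_2 and canister_1b below 0.012 m) or (z of short_tube_3 in the frame of canister_1b between 0.03 and 0.039 m and horizontal distance between short_tube_3 and canister_1b below 0.012 m)) and ((z of stopper_1 in the frame of canister_2a between 0.095 and 0.103 m and horizontal distance between stopper_1 and canister_2a below 0.006 m and angle between the z axis of stopper_1 and the z axis of canister_2a, either way round below 0.08 rad) or (z of stopper_2 in the frame of canister_2a between 0.095 and 0.103 m and horizontal distance between stopper_2 and canister_2a below 0.006 m and angle between the z axis of stopper_2 and the z axis of canister_2a, either way round below 0.08 rad) or (z of stopper_3 in the frame of canister_2a between 0.095 and 0.103 m and horizontal distance between stopper_3 and canister_2a below 0.006 m and angle between the z axis of stopper_3 and the z axis of canister_2a, either way round below 0.08 rad)) and ((z of long_tube_1 in the frame of canister_2a between 0.008 and 0.017 m and horizontal distance between long_tube_1 and canister_2a below 0.012 m) or (z of long_tube_2 in the frame of canister_2a between 0.008 and 0.017 m and horizontal distance between long_tube_2 and canister_2a below 0.012 m) or (z of long_tube_3 in the frame of canister_2a between 0.008 and 0.017 m and horizontal distance between long_tube_3 and canister_2a below 0.012 m) or (z of short_tube_1 in the frame of canister_2a between 0.03 and 0.039 m and horizontal distance between short_tube_1 and canister_2a below 0.012 m) or (z of short_tube_2 in the frame of canister_2a between 0.03 and 0.039 m and horizontal distance between short_tube_2 and canister_2a below 0.012 m) or (z of short_tube_3 in the frame of canister_2a between 0.03 and 0.039 m and horizontal distance between short_tube_3 and canister_2a below 0.012 m)) and ((z of stopper_1 in the frame of canister_2b between 0.095 and 0.103 m and horizontal distance between stopper_1 and canister_2b below 0.006 m and angle between the z axis of stopper_1 and the z axis of canister_2b, either way round below 0.08 rad) or (z of stopper_2 in the frame of canister_2b between 0.095 and 0.103 m and horizontal distance between stopper_2 and canister_2b below 0.006 m and angle between the z axis of stopper_2 and the z axis of canister_2b, either way round below 0.08 rad) or (z of stopper_3 in the frame of canister_2b between 0.095 and 0.103 m and horizontal distance between stopper_3 and canister_2b below 0.006 m and angle between the z axis of stopper_3 and the z axis of canister_2b, either way round below 0.08 rad)) and ((z of long_tube_1 in the frame of canister_2b between 0.008 and 0.017 m and horizontal distance between long_tube_1 and canister_2b below 0.012 m) or (z of long_tube_2 in the frame of canister_2b between 0.008 and 0.017 m and horizontal distance between long_tube_2 and canister_2b below 0.012 m) or (z of long_tube_3 in the frame of canister_2b between 0.008 and 0.017 m and horizontal distance between long_tube_3 and canister_2b below 0.012 m) or (z of short_tube_1 in the frame of canister_2b between 0.03 and 0.039 m and horizontal distance between short_tube_1 and canister_2b below 0.012 m) or (z of short_tube_2 in the frame of canister_2b between 0.03 and 0.039 m and horizontal distance between short_tube_2 and canister_2b below 0.012 m) or (z of short_tube_3 in the frame of canister_2b between 0.03 and 0.039 m and horizontal distance between short_tube_3 and canister_2b below 0.012 m)) and ((z of stopper_1 in the frame of canister_3a between 0.095 and 0.103 m and horizontal distance between stopper_1 and canister_3a below 0.006 m and angle between the z axis of stopper_1 and the z axis of canister_3a, either way round below 0.08 rad) or (z of stopper_2 in the frame of canister_3a between 0.095 and 0.103 m and horizontal distance between stopper_2 and canister_3a below 0.006 m and angle between the z axis of stopper_2 and the z axis of canister_3a, either way round below 0.08 rad) or (z of stopper_3 in the frame of canister_3a between 0.095 and 0.103 m and horizontal distance between stopper_3 and canister_3a below 0.006 m and angle between the z axis of stopper_3 and the z axis of canister_3a, either way round below 0.08 rad)) and ((z of long_tube_1 in the frame of canister_3a between 0.008 and 0.017 m and horizontal distance between long_tube_1 and canister_3a below 0.012 m) or (z of long_tube_2 in the frame of canister_3a between 0.008 and 0.017 m and horizontal distance between long_tube_2 and canister_3a below 0.012 m) or (z of long_tube_3 in the frame of canister_3a between 0.008 and 0.017 m and horizontal distance between long_tube_3 and canister_3a below 0.012 m) or (z of short_tube_1 in the frame of canister_3a between 0.03 and 0.039 m and horizontal distance between short_tube_1 and canister_3a below 0.012 m) or (z of short_tube_2 in the frame of canister_3a between 0.03 and 0.039 m and horizontal distance between short_tube_2 and canister_3a below 0.012 m) or (z of short_tube_3 in the frame of canister_3a between 0.03 and 0.039 m and horizontal distance between short_tube_3 and canister_3a below 0.012 m)) and ((z of stopper_1 in the frame of canister_3b between 0.095 and 0.103 m and horizontal distance between stopper_1 and canister_3b below 0.006 m and angle between the z axis of stopper_1 and the z axis of canister_3b, either way round below 0.08 rad) or (z of stopper_2 in the frame of canister_3b between 0.095 and 0.103 m and horizontal distance between stopper_2 and canister_3b below 0.006 m and angle between the z axis of stopper_2 and the z axis of canister_3b, either way round below 0.08 rad) or (z of stopper_3 in the frame of canister_3b between 0.095 and 0.103 m and horizontal distance between stopper_3 and canister_3b below 0.006 m and angle between the z axis of stopper_3 and the z axis of canister_3b, either way round below 0.08 rad)) and ((z of long_tube_1 in the frame of canister_3b between 0.008 and 0.017 m and horizontal distance between long_tube_1 and canister_3b below 0.012 m) or (z of long_tube_2 in the frame of canister_3b between 0.008 and 0.017 m and horizontal distance between long_tube_2 and canister_3b below 0.012 m) or (z of long_tube_3 in the frame of canister_3b between 0.008 and 0.017 m and horizontal distance between long_tube_3 and canister_3b below 0.012 m) or (z of short_tube_1 in the frame of canister_3b between 0.03 and 0.039 m and horizontal distance between short_tube_1 and canister_3b below 0.012 m) or (z of short_tube_2 in the frame of canister_3b between 0.03 and 0.039 m and horizontal distance between short_tube_2 and canister_3b below 0.012 m) or (z of short_tube_3 in the frame of canister_3b between 0.03 and 0.039 m and horizontal distance between short_tube_3 and canister_3b below 0.012 m)) and horizontal distance between rod and stand below 0.008 m and z of rod in the frame of stand below 0.015 m and angle between rod's own z axis and vertical below 0.12 rad); the robot touches nothing.
It fails at once if the tape tin is pushed more than 3 cm (distance of tape_tin from where it was at the start of the episode above 0.03 m).
Of canister_1a, canister_1b only 1 to 1 are there at a start; the rules pass over those that are not, and their reading is None.
Of canister_2a, canister_2b only 1 to 1 are there at a start; the rules pass over those that are not, and their reading is None.
Of canister_3a, canister_3b, tape_tin only 1 to 1 are there at a start; the rules pass over those that are not, and their reading is None.
At some moment in a run one of rack may be knocked a few centimetres aside while the robot is not near it.
It also fails if it takes over 210 s, if anything falls off the work surface, if the arm or the gripper's body presses on something with over 40 N, if the wrist force passes 120 N, or if a joint passes its speed limit or range.

## Working session

There is one attempt and no reset: what is moved stays moved. The work goes in short steps, Python scripts to look and compute and a tool call to move; the robot and the scene stay as the last step left them, time stands still between calls to the robot, and variables do not carry over. Pictures are saved under pics/ and viewed, at most 14 in all, crops included, and the job is handed in when it is done.

Besides the shell and the picture viewer there is one more tool, called after ">>>" by a JSON object that holds its "method" and its "body", one argument or row to a line. play_rows: Moves the arm, as the interface text tells. Shifts and turns lie within -1 to 1; 1 stands for 10 cm of shift or 90 degrees of turn. Its arguments: {"type":"object","properties":{"deltas":{"type":"array","items":{"type":"object","properties":{"delta_rot":{"type":"array","items":{"type":"number","minimum":-1,"maximum":1}},"linear":{"type":"array","items":{"type":"number","minimum":-1,"maximum":1}},"jaw":{"type":"number"}}}},"squeeze":{"type":"number"}},"required":["deltas"]}

```bash
mkdir -p pics; ls
python3 - <<'E'
from workcell import *
import cv2,numpy as np
np.set_printoptions(precision=4,suppress=True)
s=sense();print(s)
for n in("side","top","wrist"):
    print(n,get_calibration(n))
for n in("side","top"):
    cv2.imwrite(f"pics/{n}0.png",snapshot(n))
E
```

```text
pics
{'clock': 0.0, 'joint_positions': array([-1.3413,  0.2635, -0.0489,  1.2594,  0.    ,  1.4155]), 'joint_vel': array([ 0.0002, -0.0011, -0.001 , -0.0007,  0.0003,  0.0002]), 'joint_torque': array([  0.0002, -63.7615,  38.4565,   0.0138,  -0.0001,  -0.    ]), 'tcp_pos': array([ 0.197 , -0.4865,  0.4042]), 'orientation': array([ 0.9816,  0.1912, -0.    , -0.0005]), 'contact_force': array([-0.3134,  0.6444,  0.1516]), 'ft_torque': array([0.0133, 0.0121, 0.0072]), 'grip_force': 0.0, 'grip_width': 0.08562822379441506}
side {'vertical_fov': 52.61426733789715, 'cx': 324.4456077378993, 'cy': 192.61728589090615, 'pose': array([[-0.9274, -0.1779,  0.3292,  0.2526],
       [-0.3736,  0.4876, -0.7891,  0.7941],
       [-0.0202, -0.8547, -0.5187,  0.5012],
       [ 0.    ,  0.    ,  0.    ,  1.    ]])}
top {'vertical_fov': 43.84974054306706, 'cx': 314.1828791906137, 'cy': 203.2726252252841, 'pose': array([[-0.0083, -0.9907,  0.1358,  0.39  ],
       [-0.9999,  0.0066, -0.0129,  0.0982],
       [ 0.0119, -0.1359, -0.9907,  1.3355],
       [ 0.    ,  0.    ,  0.    ,  1.    ]])}
wrist {'vertical_fov': 69.6949655891555, 'cx': 324.28057346163524, 'cy': 197.49891076228548, 'mount': array([[-0.0006, -0.9535, -0.3013,  0.0755],
       [ 1.    , -0.0005, -0.0004,  0.0008],
       [ 0.0003, -0.3013,  0.9535,  0.0312],
       [ 0.    ,  0.    ,  0.    ,  1.    ]])}
```

View pics/top0.png

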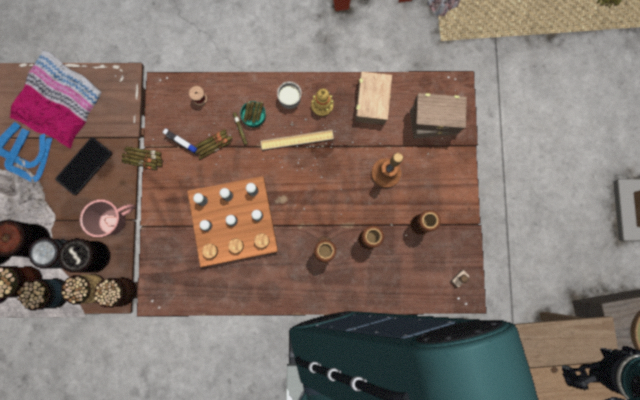

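View pics/side0.png

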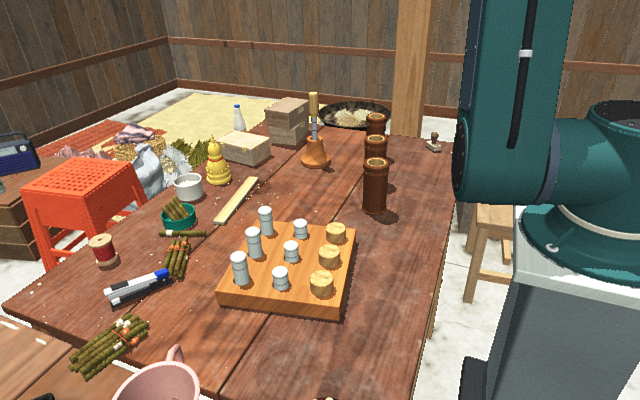

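```bash
cat > h.py <<'E'
from workcell import *
import cv2,numpy as np
from scipy.spatial.transform import Rotation as R
np.set_printoptions(precision=4,suppress=True)
def cam(n,s=None):
    c=get_calibration(n); f=200/np.tan(np.radians(c["vertical_fov"]/2))
    if n=="wrist":
        s=s or sense(); T=np.eye(4);T[:3,:3]=R.from_quat(s["orientation"]).as_matrix();T[:3,3]=s["tcp_pos"]
        P=T@c["mount"]
    else: P=c["pose"]
    return f,c["cx"],c["cy"],P
def pix2w(C,u,v,z):
    f,cx,cy,P=C; d=P[:3,:3]@np.array([(u-cx)/f,(v-cy)/f,1]); o=P[:3,3]
    return o+d*(z-o[2])/d[2]
def w2pix(C,p):
    f,cx,cy,P=C; q=P[:3,:3].T@(np.array(p)-P[:3,3]); return np.array([f*q[0]/q[2]+cx,f*q[1]/q[2]+cy])
E
python3 - <<'E'
from h import *
C=cam("top")
for n,u,v,z in [("c1",325,250,.118),("c2",372,237,.118),("c3",428,220,.118),("rodtop",397,158,.193),("stand",386,175,.05),
 ("s1",210,250,.054),("s2",236,245.5,.054),("s3",262,240.5,.054),("sh1",205,225,.061),("sh2",231,219.5,.061),("sh3",257,214.5,.061),
 ("l1",199,199,.083),("l2",225,193,.083),("l3",251,187.5,.083)]:
    print(n,pix2w(C,u,v,z))
S=cam("side")
for u,v,z in [(375,163,.118),(376,142,.118),(376,119,.118),(314,94,.193),(336,229,.054),(321,277,.054),(265,209,.083)]:
    print(pix2w(S,u,v,z))
E
```

```text
c1 [0.4415 0.0569 0.118 ]
c2 [ 0.4724 -0.0588  0.118 ]
c3 [ 0.5133 -0.1983  0.118 ]
rodtop [ 0.6529 -0.1126  0.193 ]
stand [ 0.6402 -0.1085  0.05  ]
s1 [0.4465 0.3497 0.054 ]
s2 [0.4575 0.2833 0.054 ]
s3 [0.4698 0.2167 0.054 ]
sh1 [0.5103 0.3624 0.061 ]
sh2 [0.524 0.296 0.061]
sh3 [0.5365 0.2293 0.061 ]
l1 [0.5746 0.3744 0.083 ]
l2 [0.5896 0.3088 0.083 ]
l3 [0.6034 0.2428 0.083 ]
[0.4417 0.066  0.118 ]
[ 0.4684 -0.0362  0.118 ]
[ 0.5077 -0.1755  0.118 ]
[ 0.6471 -0.0995  0.193 ]
[0.4677 0.2271 0.054 ]
[0.4452 0.355  0.054 ]
[0.6009 0.2512 0.083 ]
```

>>> {"method": "play_rows", "body": {
  "deltas": [
    {"delta_rot": [0,0,-0.0944],"linear": [0,0,0],"jaw": 1},
    {"delta_rot": [0,0,-0.0944],"linear": [0,0,0],"jaw": 1},
    {"delta_rot": [0,0,-0.0944],"linear": [0,0,0],"jaw": 1},
    {"delta_rot": [0,0,-0.0944],"linear": [0,0,0],"jaw": 1},
    {"delta_rot": [0,0,-0.0944],"linear": [0,0,0],"jaw": 1},
    {"delta_rot": [0,0,-0.0944],"linear": [0,0,0],"jaw": 1},
    {"delta_rot": [0,0,-0.0944],"linear": [0,0,0],"jaw": 1},
    {"delta_rot": [0,0,-0.0944],"linear": [0,0,0],"jaw": 1},
    {"linear": [0.314,0.378,0],"delta_rot": [0,0,0],"jaw": 0.6},
    {"linear": [0.314,0.378,0],"delta_rot": [0,0,0],"jaw": 0.6},
    {"linear": [0.314,0.378,0],"delta_rot": [0,0,0],"jaw": 0.6},
    {"linear": [0.314,0.378,0],"delta_rot": [0,0,0],"jaw": 0.6},
    {"linear": [0.314,0.378,0],"delta_rot": [0,0,0],"jaw": 0.6},
    {"linear": [0.314,0.378,0],"delta_rot": [0,0,0],"jaw": 0.6},
    {"linear": [0.314,0.378,0],"delta_rot": [0,0,0],"jaw": 0.6},
    {"linear": [0.314,0.378,0],"delta_rot": [0,0,0],"jaw": 0.6},
    {"linear": [0.314,0.378,0],"delta_rot": [0,0,0],"jaw": 0.6},
    {"linear": [0.314,0.378,0],"delta_rot": [0,0,0],"jaw": 0.6},
    {"linear": [0.314,0.378,0],"delta_rot": [0,0,0],"jaw": 0.6},
    {"linear": [0.314,0.378,0],"delta_rot": [0,0,0],"jaw": 0.6}
  ]
}}

```text
clock: 2.1
tcp_pos: [0.6518, -0.108, 0.4044]
orientation: [0.707, 0.707, -0.0, -0.0]
contact_force: [0.3, -1.5, 1.1]
grip_width: 0.0512
grip_force: 0.0
```

Run:
```python
from h import *
s=sense();print(s["tcp_pos"],R.from_quat(s["orientation"]).as_matrix(),s["contact_force"])
im=snapshot("wrist");C=cam("wrist",s)
cv2.imwrite("pics/w1.png",im)
for p in [(.65,-.11,.193),(.65,-.11,.07),(.442,.06,.118),(.472,-.055,.118),(.513,-.195,.118)]:print(p,w2pix(C,p))
```

```text
[ 0.6518 -0.108   0.4044] [[-0.0005  1.     -0.0004]
 [ 1.      0.0005  0.0001]
 [ 0.0001 -0.0004 -1.    ]] [ 0.2996 -1.501   1.0978]
(0.65, -0.11, 0.193) [323.5542 226.8755]
(0.65, -0.11, 0.07) [323.9046 181.8283]
(0.442, 0.06, 0.118) [ 46.6912 -21.8708]
(0.472, -0.055, 0.118) [119.4901 134.2999]
(0.513, -0.195, 0.118) [189.2705 274.5619]
```

View pics/w1.png

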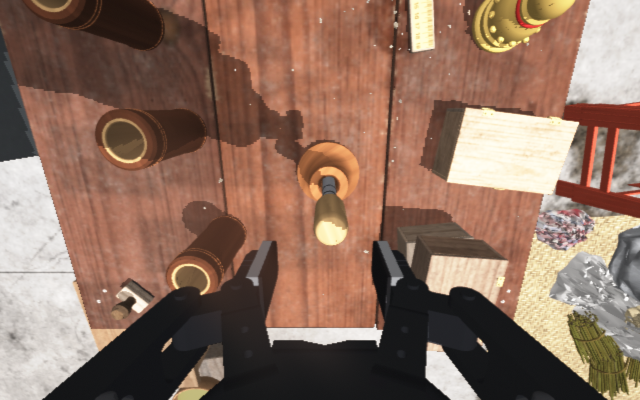

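Run:
```python
from h import *
s=sense();C=cam("wrist",s)
for n,u,v,z in [("rod",330,231,.193),("neck",328,183,.07),("c2",124,138,.118),("c3",190,278,.118),("c1",55,-3,.118)]:print(n,pix2w(C,u,v,z))
```

```text
rod [ 0.6582 -0.108   0.193 ]
neck [ 0.6583 -0.1063  0.07  ]
c2 [ 0.4799 -0.054   0.118 ]
c3 [ 0.5182 -0.1938  0.118 ]
c1 [0.4491 0.0514 0.118 ]
```

>>> {"method": "play_rows", "body": {
  "deltas": [
    {"linear": [0,0.06,0],"jaw": 0.6},
    {"linear": [0,0,0.28],"jaw": 0.6},
    {"linear": [0,0,0.28],"jaw": 0.6},
    {"linear": [0,0,0.28],"jaw": 0.6},
    {"linear": [0,0,0],"jaw": 0.6},
    {"jaw": 0},
    {"jaw": 0},
    {"jaw": 0},
    {"jaw": 0},
    {"jaw": 0},
    {"jaw": 0},
    {"jaw": 0},
    {"jaw": 0}
  ],
  "squeeze": 40
}}

```text
invalid input
```

Run:
```python
from h import *
s=sense();print(s["tcp_pos"],s["contact_force"],s["ft_torque"],s["grip_width"],s["grip_force"])
cv2.imwrite("pics/w2.png",snapshot("wrist"))
```

```text
[ 0.6556 -0.1039  0.403 ] [-2.3109  8.5283 -3.4915] [ 0.3333  0.136  -0.0359] 0.051552817252312214 0.0
```

View pics/w2.png

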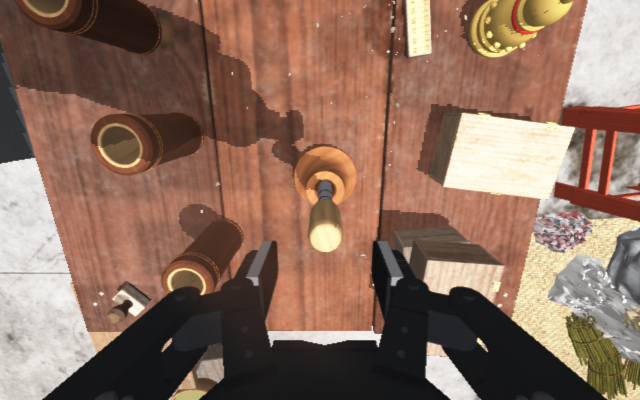

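>>> {"method": "play_rows", "body": {
  "deltas": [
    {"delta_rot": [0,0,0],"linear": [0,0,0],"jaw": 0.6},
    {"delta_rot": [0,0,0],"linear": [0,0,0],"jaw": 0.6},
    {"delta_rot": [0,0,0],"linear": [0,0,0],"jaw": 0.6}
  ],
  "squeeze": 40
}}

```text
clock: 2.5
tcp_pos: [0.6498, -0.1106, 0.405]
orientation: [0.707, 0.707, -0.0, 0.0]
contact_force: [0.8, -0.7, 0.5]
grip_width: 0.0512
grip_force: 0.0
```

Run:
```python
from h import *
s=sense();print(s["tcp_pos"],s["contact_force"],s["joint_vel"])
im=snapshot("wrist");C=cam("wrist",s)
print(w2pix(C,(.6556,-.108,.193)))
cv2.imwrite("pics/w3.png",cv2.resize(im[150:300,250:400],None,fx=3,fy=3))
C={**s,"tcp_pos":np.array([ 0.6556,-0.1039,0.403 ])};C=cam("wrist",C)
for n,u,v,z in [("rod",325,237,.193),("neck",325,188,.07),("c2",120,145,.118),("c3",187,282,.118)]:print(n,pix2w(C,u,v,z))
```

```text
[ 0.6498 -0.1106  0.405 ] [ 0.7812 -0.6644  0.5242] [-0.0017 -0.0011  0.0032  0.0013 -0.001   0.0019]
[334.6432 220.1538]
rod [ 0.6548 -0.1129  0.193 ]
neck [ 0.6551 -0.1126  0.07  ]
c2 [ 0.4755 -0.0598  0.118 ]
c3 [ 0.514  -0.1986  0.118 ]
```

View pics/w3.png

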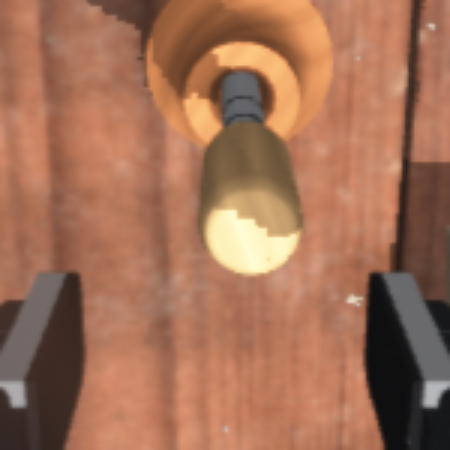

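>>> {"method": "play_rows", "body": {
  "deltas": [
    {"delta_rot": [0,0,0],"linear": [-0.02,0.05,0.1],"jaw": 0.6},
    {"delta_rot": [0,0,0],"linear": [0,0,0.25],"jaw": 0.6},
    {"delta_rot": [0,0,0],"linear": [0,0,0.25],"jaw": 0.6},
    {"delta_rot": [0,0,0],"linear": [0,0,0.25],"jaw": 0.6},
    {"delta_rot": [0,0,0],"linear": [0,0,0],"jaw": 0.6},
    {"delta_rot": [0,0,0],"linear": [0,0,0],"jaw": 0.6},
    {"delta_rot": [0,0,0],"linear": [0,0,0],"jaw": 0.2},
    {"delta_rot": [0,0,0],"linear": [0,0,0],"jaw": 0.2},
    {"delta_rot": [0,0,0],"linear": [0,0,0],"jaw": 0.2},
    {"delta_rot": [0,0,0],"linear": [0,0,0],"jaw": 0.2},
    {"delta_rot": [0,0,0],"linear": [0,0,0],"jaw": 0.0},
    {"delta_rot": [0,0,0],"linear": [0,0,0],"jaw": 0.0},
    {"delta_rot": [0,0,0],"linear": [0,0,0],"jaw": 0.0},
    {"delta_rot": [0,0,0],"linear": [0,0,0],"jaw": 0.0}
  ],
  "squeeze": 40
}}

```text
clock: 3.95
tcp_pos: [0.6558, -0.1118, 0.3211]
orientation: [0.707, 0.707, 0.0, 0.001]
contact_force: [-0.3, -0.4, 6.9]
grip_width: 0.024
grip_force: 38.9
```

Run:
```python
from h import *
s=sense();print(s["tcp_pos"],s["orientation"],s["contact_force"],s["ft_torque"],s["grip_width"],s["grip_force"])
```

```text
[ 0.6558 -0.1118  0.3211] [0.707  0.7072 0.0005 0.001 ] [-0.2715 -0.4351  6.9073] [-0.0421  0.1894  0.0066] 0.024047314887146093 38.9081346988678
```

>>> {"method": "play_rows", "body": {
  "deltas": [
    {"delta_rot": [0,0,0],"linear": [0,0,-0.2],"jaw": 0},
    {"delta_rot": [0,0,0],"linear": [0,0,-0.3],"jaw": 0},
    {"delta_rot": [0,0,0],"linear": [0,0,-0.3],"jaw": 0},
    {"delta_rot": [0,0,0],"linear": [0,0,-0.3],"jaw": 0},
    {"delta_rot": [0,0,0],"linear": [0,0,-0.2],"jaw": 0},
    {"delta_rot": [0,0,0],"linear": [0.21,-0.263,0],"jaw": 0},
    {"delta_rot": [0,0,0],"linear": [0.21,-0.263,0],"jaw": 0},
    {"delta_rot": [0,0,0],"linear": [0.21,-0.263,0],"jaw": 0},
    {"delta_rot": [0,0,0],"linear": [0.21,-0.263,0],"jaw": 0},
    {"delta_rot": [0,0,0],"linear": [0.21,-0.263,0],"jaw": 0},
    {"delta_rot": [0,0,0],"linear": [0.21,-0.263,0],"jaw": 0},
    {"delta_rot": [0,0,0],"linear": [0.21,-0.263,0],"jaw": 0},
    {"delta_rot": [0,0,0],"linear": [0.21,-0.263,0],"jaw": 0},
    {"delta_rot": [0,0,0],"linear": [0,0,0],"jaw": 0},
    {"delta_rot": [0,0,0],"linear": [0,0,0],"jaw": 0},
    {"delta_rot": [0,0,0],"linear": [0,0,0],"jaw": 0},
    {"delta_rot": [0,0,0],"linear": [0,0,0],"jaw": 0}
  ],
  "squeeze": 40
}}

```text
clock: 5.65
tcp_pos: [0.4458, 0.0558, 0.4496]
orientation: [0.707, 0.707, -0.0, -0.0]
contact_force: [1.4, 0.5, -1.7]
grip_width: 0.0239
grip_force: 40.0
```

Run:
```python
from h import *
s=sense();print(s["tcp_pos"],s["orientation"],s["contact_force"],s["ft_torque"],s["grip_width"],s["grip_force"])
im=snapshot("wrist");im2=snapshot("side");C=cam("wrist",s);print(w2pix(C,(.444,.056,.118)),w2pix(cam("side"),(.444,.056,.118)))
out=np.hstack([im[:300,150:500],im2[0:300,200:500]]);cv2.imwrite("pics/w4.png",out)
```

```text
[0.4458 0.0558 0.4496] [ 0.7073  0.707  -0.     -0.    ] [ 1.4054  0.5175 -1.6587] [-0.0293  0.0228  0.0073] 0.023883819331881342 40.01850664615631
[323.862  180.4078] [375.2729 160.772 ]
```

View pics/w4.png

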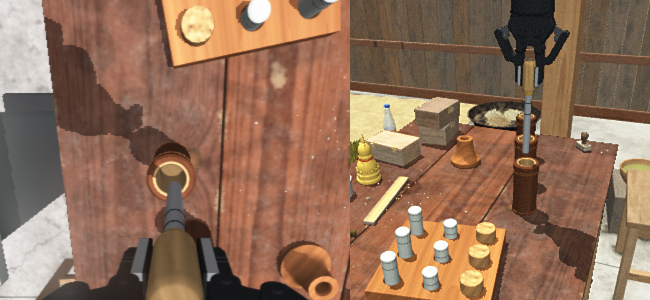

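>>> {"method": "play_rows", "body": {
  "deltas": [
    {"delta_rot": [0,0,0],"linear": [0,-0.03,0.1],"jaw": 0},
    {"delta_rot": [0,0,0],"linear": [0,0,0.2],"jaw": 0},
    {"delta_rot": [0,0,0],"linear": [0,0,0.2],"jaw": 0},
    {"delta_rot": [0,0,0],"linear": [0,0,0.2],"jaw": 0},
    {"delta_rot": [0,0,0],"linear": [0,0,0.2],"jaw": 0},
    {"delta_rot": [0,0,0],"linear": [0,0,0.1],"jaw": 0},
    {"delta_rot": [0,0,0],"linear": [0,0,0.05],"jaw": 0},
    {"delta_rot": [0,0,0],"linear": [0,0,0.04],"jaw": 0},
    {"delta_rot": [0,0,0],"linear": [0,0,0],"jaw": 0},
    {"delta_rot": [0,0,0],"linear": [0,0,0],"jaw": 0},
    {"delta_rot": [0,0,0],"linear": [0,0,0],"jaw": 0},
    {"delta_rot": [0,0,0],"linear": [0,0,0],"jaw": 0}
  ],
  "squeeze": 40
}}

```text
clock: 6.95
tcp_pos: [0.443, 0.0561, 0.3434]
orientation: [0.707, 0.707, 0.002, 0.002]
contact_force: [-5.0, 0.3, 31.5]
grip_width: 0.0241
grip_force: 46.3
```

>>> {"method": "play_rows", "body": {
  "deltas": [
    {"delta_rot": [0,0,0],"linear": [0,0,-0.15],"jaw": 0},
    {"delta_rot": [0,0,0],"linear": [0,0,-0.3],"jaw": 0},
    {"delta_rot": [0,0,0],"linear": [0,0,-0.34],"jaw": 0},
    {"delta_rot": [0,0,0],"linear": [0,0,-0.3],"jaw": 0},
    {"delta_rot": [0,0,0],"linear": [-0.23,0.06,0],"jaw": 0},
    {"delta_rot": [0,0,0],"linear": [-0.23,0.06,0],"jaw": 0},
    {"delta_rot": [0,0,0],"linear": [-0.23,0.06,0],"jaw": 0},
    {"delta_rot": [0,0,0],"linear": [-0.23,0.06,0],"jaw": 0},
    {"delta_rot": [0,0,0],"linear": [-0.23,0.07,0],"jaw": 0},
    {"delta_rot": [0,0,0],"linear": [0,0,0],"jaw": 0},
    {"delta_rot": [0,0,0],"linear": [0,0,0],"jaw": 0}
  ],
  "squeeze": 40
}}

```text
clock: 8.05
tcp_pos: [0.4733, -0.059, 0.45]
orientation: [0.707, 0.707, 0.0, 0.0]
contact_force: [-0.6, 0.3, -1.5]
grip_width: 0.024
grip_force: 40.8
```

Run:
```python
from h import *
s=sense();print(s["tcp_pos"],s["contact_force"],s["joint_vel"])
im=snapshot("wrist");C=cam("wrist",s);print(w2pix(C,(.474,-.059,.118)),w2pix(C,(.474,-.059,.14)))
g=cv2.imread("pics/w4.png");cv2.imwrite("pics/w5.png",im[50:350,150:500])
```

```text
[ 0.4733 -0.059   0.45  ] [-0.6232  0.2777 -1.5299] [ 0.022  -0.011  -0.0139 -0.0027  0.0032  0.0048]
[326.0996 180.5216] [326.2308 185.8766]
```

View pics/w5.png

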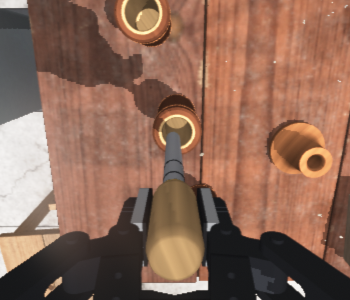

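>>> {"method": "play_rows", "body": {
  "deltas": [
    {"delta_rot": [0,0,0],"linear": [0,0,0.1],"jaw": 0},
    {"delta_rot": [0,0,0],"linear": [0,0,0.2],"jaw": 0},
    {"delta_rot": [0,0,0],"linear": [0,0,0.2],"jaw": 0},
    {"delta_rot": [0,0,0],"linear": [0,0,0.2],"jaw": 0},
    {"delta_rot": [0,0,0],"linear": [0,0,0.2],"jaw": 0},
    {"delta_rot": [0,0,0],"linear": [0,0,0.1],"jaw": 0},
    {"delta_rot": [0,0,0],"linear": [0,0,0.05],"jaw": 0},
    {"delta_rot": [0,0,0],"linear": [0,0,0.03],"jaw": 0},
    {"delta_rot": [0,0,0],"linear": [0,0,0],"jaw": 0},
    {"delta_rot": [0,0,0],"linear": [0,0,0],"jaw": 0},
    {"delta_rot": [0,0,0],"linear": [0,0,0],"jaw": 0},
    {"delta_rot": [0,0,0],"linear": [0,0,0],"jaw": 0}
  ],
  "squeeze": 40
}}

```text
clock: 9.3
tcp_pos: [0.4733, -0.0586, 0.3435]
orientation: [0.707, 0.707, 0.0, 0.001]
contact_force: [-4.8, 0.5, 17.7]
grip_width: 0.0241
grip_force: 45.4
```

>>> {"method": "play_rows", "body": {
  "deltas": [
    {"delta_rot": [0,0,0],"linear": [0,0,-0.15],"jaw": 0},
    {"delta_rot": [0,0,0],"linear": [0,0,-0.3],"jaw": 0},
    {"delta_rot": [0,0,0],"linear": [0,0,-0.33],"jaw": 0},
    {"delta_rot": [0,0,0],"linear": [0,0,-0.3],"jaw": 0},
    {"delta_rot": [0,0,0],"linear": [-0.28,0.08,0],"jaw": 0},
    {"delta_rot": [0,0,0],"linear": [-0.28,0.08,0],"jaw": 0},
    {"delta_rot": [0,0,0],"linear": [-0.28,0.08,0],"jaw": 0},
    {"delta_rot": [0,0,0],"linear": [-0.28,0.08,0],"jaw": 0},
    {"delta_rot": [0,0,0],"linear": [-0.28,0.08,0],"jaw": 0},
    {"delta_rot": [0,0,0],"linear": [0,0,0],"jaw": 0},
    {"delta_rot": [0,0,0],"linear": [0,0,0],"jaw": 0}
  ],
  "squeeze": 40
}}

```text
clock: 10.4
tcp_pos: [0.5133, -0.1989, 0.4499]
orientation: [0.707, 0.707, 0.0, 0.0]
contact_force: [-0.1, 0.1, -1.3]
grip_width: 0.0245
grip_force: 40.7
```

Run:
```python
from h import *
s=sense();print(s["tcp_pos"],s["contact_force"],s["joint_vel"])
im=snapshot("wrist");C=cam("wrist",s);print(w2pix(C,(.514,-.1985,.118)))
cv2.imwrite("pics/w6.png",im[50:350,150:500])
```

```text
[ 0.5133 -0.1989  0.4499] [-0.1049  0.0717 -1.2543] [ 0.0197 -0.0177 -0.0176 -0.0016  0.0012  0.0041]
[326.0996 180.1605]
```

View pics/w6.png

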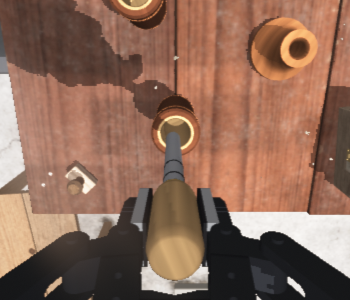

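>>> {"method": "play_rows", "body": {
  "deltas": [
    {"delta_rot": [0,0,0],"linear": [0,0,0.1],"jaw": 0},
    {"delta_rot": [0,0,0],"linear": [0,0,0.2],"jaw": 0},
    {"delta_rot": [0,0,0],"linear": [0,0,0.2],"jaw": 0},
    {"delta_rot": [0,0,0],"linear": [0,0,0.2],"jaw": 0},
    {"delta_rot": [0,0,0],"linear": [0,0,0.2],"jaw": 0},
    {"delta_rot": [0,0,0],"linear": [0,0,0.1],"jaw": 0},
    {"delta_rot": [0,0,0],"linear": [0,0,0.05],"jaw": 0},
    {"delta_rot": [0,0,0],"linear": [0,0,0.03],"jaw": 0},
    {"delta_rot": [0,0,0],"linear": [0,0,0],"jaw": 0},
    {"delta_rot": [0,0,0],"linear": [0,0,0],"jaw": 0},
    {"delta_rot": [0,0,0],"linear": [0,0,0],"jaw": 0},
    {"delta_rot": [0,0,0],"linear": [0,0,0],"jaw": 0}
  ],
  "squeeze": 40
}}

```text
clock: 11.65
tcp_pos: [0.5132, -0.1988, 0.342]
orientation: [0.707, 0.707, 0.0, 0.0]
contact_force: [-1.1, 0.3, -1.9]
grip_width: 0.024
grip_force: 40.8
```

>>> {"method": "play_rows", "body": {
  "deltas": [
    {"delta_rot": [0,0,0],"linear": [0,0,0.1],"jaw": 0},
    {"delta_rot": [0,0,0],"linear": [0,0,0.06],"jaw": 0},
    {"delta_rot": [0,0,0],"linear": [0,0,0.04],"jaw": 0},
    {"delta_rot": [0,0,0],"linear": [0,0,0.02],"jaw": 0},
    {"delta_rot": [0,0,0],"linear": [0,0,0],"jaw": 0},
    {"delta_rot": [0,0,0],"linear": [0,0,0],"jaw": 0},
    {"delta_rot": [0,0,0],"linear": [0,0,0],"jaw": 0},
    {"delta_rot": [0,0,0],"linear": [0,0,0],"jaw": 0}
  ],
  "squeeze": 40
}}

```text
clock: 12.45
tcp_pos: [0.5133, -0.199, 0.3214]
orientation: [0.707, 0.707, 0.0, 0.002]
contact_force: [-3.7, 1.0, 25.3]
grip_width: 0.0243
grip_force: 46.0
```

>>> {"method": "play_rows", "body": {
  "deltas": [
    {"delta_rot": [0,0,0],"linear": [0,0,-0.15],"jaw": 0},
    {"delta_rot": [0,0,0],"linear": [0,0,-0.3],"jaw": 0},
    {"delta_rot": [0,0,0],"linear": [0,0,-0.3],"jaw": 0},
    {"delta_rot": [0,0,0],"linear": [0,0,-0.3],"jaw": 0},
    {"delta_rot": [0,0,0],"linear": [0,0,-0.25],"jaw": 0},
    {"delta_rot": [0,0,0],"linear": [0.145,0.237,0],"jaw": 0},
    {"delta_rot": [0,0,0],"linear": [0.145,0.237,0],"jaw": 0},
    {"delta_rot": [0,0,0],"linear": [0.145,0.237,0],"jaw": 0},
    {"delta_rot": [0,0,0],"linear": [0.145,0.237,0],"jaw": 0},
    {"delta_rot": [0,0,0],"linear": [0.145,0.237,0],"jaw": 0},
    {"delta_rot": [0,0,0],"linear": [0.145,0.237,0],"jaw": 0},
    {"delta_rot": [0,0,0],"linear": [0,0,0.2],"jaw": 0},
    {"delta_rot": [0,0,0],"linear": [0,0,0.2],"jaw": 0},
    {"delta_rot": [0,0,0],"linear": [0,0,0.1],"jaw": 0},
    {"delta_rot": [0,0,0],"linear": [0,0,0],"jaw": 0},
    {"delta_rot": [0,0,0],"linear": [0,0,0],"jaw": 0},
    {"delta_rot": [0,0,0],"linear": [0,0,0],"jaw": 0},
    {"delta_rot": [0,0,0],"linear": [0,0,0],"jaw": 0}
  ],
  "squeeze": 40
}}

```text
clock: 14.25
tcp_pos: [0.6554, -0.1118, 0.4005]
orientation: [0.707, 0.707, 0.0, 0.001]
contact_force: [-0.6, 0.7, -1.0]
grip_width: 0.0243
grip_force: 40.7
```

Run:
```python
from h import *
s=sense();print(s["tcp_pos"],s["contact_force"],s["joint_vel"])
im=snapshot("wrist");im2=snapshot("side")
cv2.imwrite("pics/w7.png",np.hstack([cv2.resize(im[100:300,230:430],None,fx=2,fy=2),cv2.resize(im2[60:200,250:390],(400,400))]))
```

```text
[ 0.6554 -0.1118  0.4005] [-0.5749  0.6792 -1.037 ] [ 0.0018  0.0024 -0.0045 -0.0008  0.0008  0.0019]
```

View pics/w7.png

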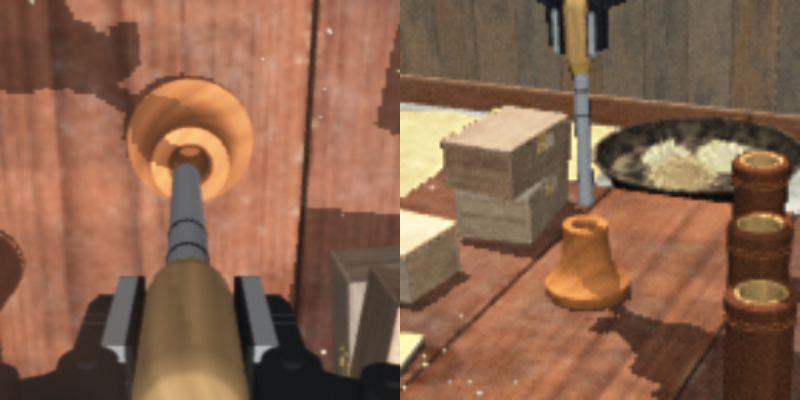

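Run:
```python
from h import *
S=cam("side");W=cam("wrist")
print(pix2w(S,315.1,131.5,.090),pix2w(S,315.1,139.3,.07))
for p in [(.655,-.112,.09),(.655,-.112,.07),(.655,-.112,.218)]:print(w2pix(S,p),(w2pix(W,p)-[230,100])*2)
print(pix2w(W,230+189/2,100+158/2,.07),pix2w(W,230+187/2,100+178/2,.09))
```

```text
[ 0.6516 -0.1085  0.09  ] [ 0.6503 -0.104   0.07  ]
[314.4247 130.8439] [189.9106 171.8824]
[314.6742 137.899 ] [189.8098 162.0754]
[312.7043  82.2057] [191.1008 287.7543]
[ 0.6546 -0.1098  0.07  ] [ 0.6535 -0.1152  0.09  ]
```

>>> {"method": "play_rows", "body": {
  "deltas": [
    {"delta_rot": [0,0,0],"linear": [0.045,0,0],"jaw": 0},
    {"delta_rot": [0,0,0],"linear": [0,0,0.1],"jaw": 0},
    {"delta_rot": [0,0,0],"linear": [0,0,0.06],"jaw": 0},
    {"delta_rot": [0,0,0],"linear": [0,0,0.06],"jaw": 0},
    {"delta_rot": [0,0,0],"linear": [0,0,0],"jaw": 0},
    {"delta_rot": [0,0,0],"linear": [0,0,0],"jaw": 0},
    {"delta_rot": [0,0,0],"linear": [0,0,0],"jaw": 0}
  ],
  "squeeze": 40
}}

```text
clock: 15.05
tcp_pos: [0.6553, -0.1073, 0.3792]
orientation: [0.707, 0.707, 0.001, 0.001]
contact_force: [-3.4, -0.7, 17.3]
grip_width: 0.0242
grip_force: 44.3
```

Run:
```python
from h import *
im=snapshot("wrist");im2=snapshot("side")
cv2.imwrite("pics/w8.png",np.hstack([cv2.resize(im[140:220,284:364],(400,400),interpolation=cv2.INTER_CUBIC),cv2.resize(im2[110:170,285:345],(400,400),interpolation=cv2.INTER_CUBIC)]))
```

View pics/w8.png

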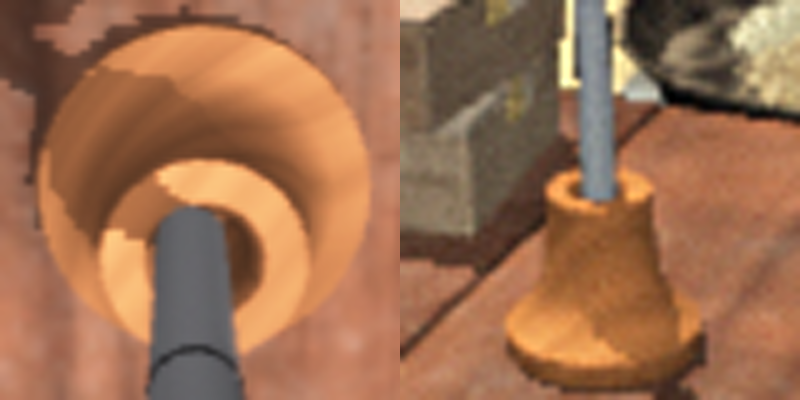

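>>> {"method": "play_rows", "body": {
  "deltas": [
    {"delta_rot": [0,0,0],"linear": [0,0,-0.05],"jaw": 0},
    {"delta_rot": [0,0,0],"linear": [-0.022,0.025,0],"jaw": 0},
    {"delta_rot": [0,0,0],"linear": [0,0,0.03],"jaw": 0},
    {"delta_rot": [0,0,0],"linear": [0,0,0.03],"jaw": 0},
    {"delta_rot": [0,0,0],"linear": [0,0,0.02],"jaw": 0},
    {"delta_rot": [0,0,0],"linear": [0,0,0],"jaw": 0},
    {"delta_rot": [0,0,0],"linear": [0,0,0],"jaw": 0},
    {"delta_rot": [0,0,0],"linear": [0,0,0],"jaw": 0}
  ],
  "squeeze": 40
}}

```text
clock: 15.95
tcp_pos: [0.6579, -0.1094, 0.3747]
orientation: [0.707, 0.707, -0.0, 0.0]
contact_force: [0.0, -0.5, -1.4]
grip_width: 0.0244
grip_force: 40.9
```

>>> {"method": "play_rows", "body": {
  "deltas": [
    {"delta_rot": [0,0,0],"linear": [0,0,0.1],"jaw": 0},
    {"delta_rot": [0,0,0],"linear": [0,0,0.1],"jaw": 0},
    {"delta_rot": [0,0,0],"linear": [0,0,0.1],"jaw": 0},
    {"delta_rot": [0,0,0],"linear": [0,0,0.1],"jaw": 0},
    {"delta_rot": [0,0,0],"linear": [0,0,0.1],"jaw": 0},
    {"delta_rot": [0,0,0],"linear": [0,0,0],"jaw": 0},
    {"delta_rot": [0,0,0],"linear": [0,0,0],"jaw": 0}
  ],
  "squeeze": 40
}}

```text
clock: 16.65
tcp_pos: [0.6578, -0.1094, 0.3245]
orientation: [0.707, 0.707, -0.0, -0.0]
contact_force: [-0.4, -0.1, -1.6]
grip_width: 0.0239
grip_force: 40.7
```

>>> {"method": "play_rows", "body": {
  "deltas": [
    {"delta_rot": [0,0,0],"linear": [0,0,0.025],"jaw": 0},
    {"delta_rot": [0,0,0],"linear": [0,0,0],"jaw": 0.6},
    {"delta_rot": [0,0,0],"linear": [0,0,0],"jaw": 0.6},
    {"delta_rot": [0,0,0],"linear": [0,0,0],"jaw": 0.6},
    {"delta_rot": [0,0,0],"linear": [0,0,-0.2],"jaw": 0.6},
    {"delta_rot": [0,0,0],"linear": [0,0,-0.25],"jaw": 0.6},
    {"delta_rot": [0,0,0],"linear": [0,0,-0.25],"jaw": 0.6},
    {"delta_rot": [0,0,0],"linear": [0,0,-0.25],"jaw": 0.6},
    {"delta_rot": [0,0,0],"linear": [0.433,-0.153,0],"jaw": 0.6},
    {"delta_rot": [0,0,0],"linear": [0.433,-0.153,0],"jaw": 0.6},
    {"delta_rot": [0,0,0],"linear": [0.433,-0.153,0],"jaw": 0.6},
    {"delta_rot": [0,0,0],"linear": [0.433,-0.153,0],"jaw": 0.6},
    {"delta_rot": [0,0,0],"linear": [0.433,-0.153,0],"jaw": 0.6},
    {"delta_rot": [0,0,0],"linear": [0.433,-0.153,0],"jaw": 0.6},
    {"delta_rot": [0,0,0],"linear": [0.433,-0.153,0],"jaw": 0.6},
    {"delta_rot": [0,0,0],"linear": [0.433,-0.153,0],"jaw": 0.6},
    {"delta_rot": [0,0,0],"linear": [0.433,-0.153,0],"jaw": 0.6},
    {"delta_rot": [0,0,0],"linear": [0,0,0],"jaw": 0.6},
    {"delta_rot": [0,0,0],"linear": [0,0,0],"jaw": 0.6},
    {"delta_rot": [0,0,0],"linear": [0,0,0],"jaw": 0.6}
  ],
  "squeeze": 40
}}

```text
clock: 18.65
tcp_pos: [0.5203, 0.2797, 0.4173]
orientation: [0.707, 0.707, 0.0, 0.0]
contact_force: [-0.2, 0.3, 0.2]
grip_width: 0.0513
grip_force: 0.0
```

Run:
```python
from h import *
s=sense();print(s["tcp_pos"],s["contact_force"],s["joint_vel"])
im=snapshot("wrist");im2=snapshot("side");t=snapshot("top")
cv2.imwrite("pics/w9.png",np.vstack([im,np.hstack([im2[60:260,250:500],t[120:320,100:490]])]))
C=cam("wrist",s)
for p in [(.4465,.3497,.054),(.4575,.2833,.054),(.4698,.2167,.054),(.524,.296,.061),(.5365,.2293,.061),(.6034,.2428,.083)]:print(w2pix(C,p))
```

```text
[0.5203 0.2797 0.4173] [-0.1851  0.2971  0.2059] [-0.0167 -0.0001 -0.0026 -0.0008 -0.0012  0.0013]
[258.733  112.2887]
[271.9888 171.0737]
[284.8147 223.449 ]
[328.5716 161.4176]
[338.6889 216.0105]
[399.3233 211.8426]
```

View pics/w9.png

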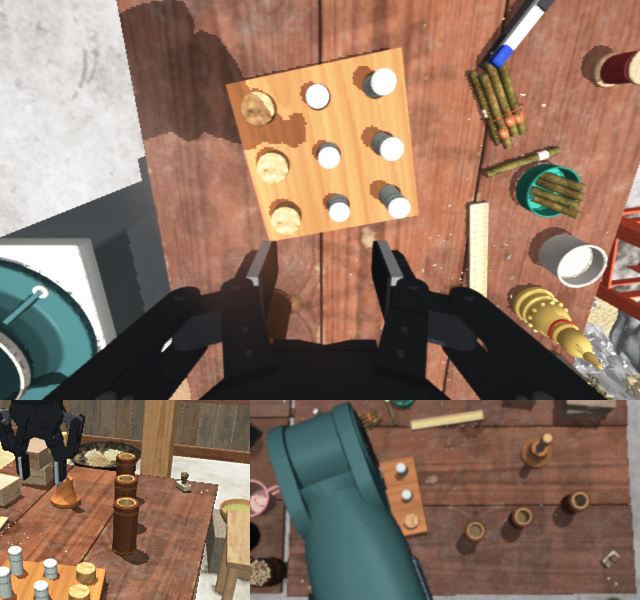

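Run:
```python
from h import *
C=cam("wrist");print(sense()["tcp_pos"])
for n,z,l in [("s",.054,[(257,107),(272,165.5),(285,218.5)]),("sh",.061,[(317,96),(328.5,154.5),(340,208.5)]),("l",.083,[(381.5,82.5),(390,146),(398.5,202)])]:
    for u,v in l: print(n,pix2w(C,u,v,z))
im=cv2.imread("pics/w9.png")[:400]
h=cv2.cvtColor(im,cv2.COLOR_BGR2HSV)
m=((h[...,2]>190)&(h[...,1]<40)).astype(np.uint8);m[:, :230]=0;m[240:]=0;m[:,420:]=0
n,_,st,ce=cv2.connectedComponentsWithStats(m)
print([(ce[i],st[i]) for i in range(1,n) if st[i][4]>60])
```

```text
[0.5205 0.2793 0.4172]
s [0.4452 0.355  0.054 ]
s [0.4581 0.2896 0.054 ]
s [0.4704 0.223  0.054 ]
sh [0.5116 0.3661 0.061 ]
sh [0.5241 0.3035 0.061 ]
sh [0.5381 0.2386 0.061 ]
l [0.5756 0.3777 0.083 ]
l [0.5881 0.3158 0.083 ]
l [0.6017 0.254  0.083 ]
[(array([383.222,  81.209]), array([371,  68,  25,  27, 536], dtype=int32)), (array([316.8987,  95.9339]), array([306,  84,  23,  25, 454], dtype=int32)), (array([391.5933, 148.5124]), array([380, 137,  24,  24, 445], dtype=int32)), (array([328.6053, 157.2579]), array([318, 147,  22,  22, 380], dtype=int32)), (array([398.8747, 207.6594]), array([388, 198,  23,  21, 367], dtype=int32)), (array([338.9841, 211.5873]), array([329, 202,  21,  20, 315], dtype=int32))]
```

>>> {"method": "play_rows", "body": {
  "deltas": [
    {"delta_rot": [0,0,0],"linear": [-0.235,0.085,0.12],"jaw": 0.5},
    {"delta_rot": [0,0,0],"linear": [-0.235,0.085,0.12],"jaw": 0.5},
    {"delta_rot": [0,0,0],"linear": [0,0,0],"jaw": 0.5},
    {"delta_rot": [0,0,0],"linear": [0,0,0],"jaw": 0.5},
    {"delta_rot": [0,0,0],"linear": [0,0,0],"jaw": 0.5},
    {"delta_rot": [0,0,0],"linear": [0,0,0],"jaw": 0.5}
  ],
  "squeeze": 30
}}

```text
clock: 19.4
tcp_pos: [0.537, 0.2337, 0.3936]
orientation: [0.707, 0.707, 0.0, 0.0]
contact_force: [0.5, 0.4, -0.0]
grip_width: 0.0427
grip_force: 0.0
```

```bash
cat > see.py <<'E'
from h import *
def tubes(z):
    s=sense();im=snapshot("wrist");C=cam("wrist",s)
    print("tcp",s["tcp_pos"],s["grip_width"],"| under tcp",w2pix(C,(*s["tcp_pos"][:2],z)))
    h=cv2.cvtColor(im,cv2.COLOR_BGR2HSV)
    m=((h[...,2]>190)&(h[...,1]<40)).astype(np.uint8)
    n,_,st,ce=cv2.connectedComponentsWithStats(m)
    for i in range(1,n):
        if 300<st[i][4]<900 and st[i][2]<36: print(ce[i],st[i],pix2w(C,*ce[i],z)[:2])
    return im,C
E
python3 - <<'E'
from see import *
im,C=tubes(.061);cv2.imwrite("pics/a1.png",im)
E
```

```text
tcp [0.537  0.2337 0.3936] 0.042659136998711586 | under tcp [325.2923 180.4594]
[372.7647  22.3694] [359   7  29  32 731] [0.5806 0.3839]
[298.4417  44.165 ] [286  30  26  29 600] [0.5115 0.3658]
[382.81  103.076] [370  90  27  27 579] [0.5942 0.3131]
[313.0972 116.0086] [301 104  25  26 463] [0.5246 0.3007]
[391.5398 172.5785] [380 161  24  24 465] [0.6079 0.2424]
[325.3535 179.7399] [314 169  23  22 396] [0.537  0.2345]
[476.9146 196.2468] [472 176  12  44 316] [0.7036 0.2159]
```

>>> {"method": "play_rows", "body": {
  "deltas": [
    {"delta_rot": [0,0,0],"linear": [0,0,0.35],"jaw": 0.5},
    {"delta_rot": [0,0,0],"linear": [0,0,0.45],"jaw": 0.5},
    {"delta_rot": [0,0,0],"linear": [0,0,0.45],"jaw": 0.5},
    {"delta_rot": [0,0,0],"linear": [0,0,0.4],"jaw": 0.5},
    {"delta_rot": [0,0,0],"linear": [0,0,0.2],"jaw": 0.5},
    {"delta_rot": [0,0,0],"linear": [0,0,0],"jaw": 0.5},
    {"delta_rot": [0,0,0],"linear": [0,0,0],"jaw": 0.5},
    {"delta_rot": [0,0,0],"linear": [0,0,0],"jaw": 0.2},
    {"delta_rot": [0,0,0],"linear": [0,0,0],"jaw": 0.2},
    {"delta_rot": [0,0,0],"linear": [0,0,0],"jaw": 0.1},
    {"delta_rot": [0,0,0],"linear": [0,0,0],"jaw": 0.1},
    {"delta_rot": [0,0,0],"linear": [0,0,0],"jaw": 0.1},
    {"delta_rot": [0,0,0],"linear": [0,0,0],"jaw": 0.1}
  ],
  "squeeze": 30
}}

```text
clock: 20.75
tcp_pos: [0.5376, 0.2335, 0.2099]
orientation: [0.707, 0.707, 0.001, 0.001]
contact_force: [-0.0, 0.6, 8.2]
grip_width: 0.0238
grip_force: 29.3
```

>>> {"method": "play_rows", "body": {
  "deltas": [
    {"delta_rot": [0,0,0],"linear": [0,0,-0.3],"jaw": 0.1},
    {"delta_rot": [0,0,0],"linear": [0,0,-0.45],"jaw": 0.1},
    {"delta_rot": [0,0,0],"linear": [0,0,-0.45],"jaw": 0.1},
    {"delta_rot": [0,0,0],"linear": [0,0,-0.4],"jaw": 0.1},
    {"delta_rot": [0,0,0],"linear": [-0.355,-0.191,0],"jaw": 0.1},
    {"delta_rot": [0,0,0],"linear": [-0.355,-0.191,0],"jaw": 0.1},
    {"delta_rot": [0,0,0],"linear": [-0.355,-0.191,0],"jaw": 0.1},
    {"delta_rot": [0,0,0],"linear": [-0.355,-0.191,0],"jaw": 0.1},
    {"delta_rot": [0,0,0],"linear": [-0.355,-0.191,0],"jaw": 0.1},
    {"delta_rot": [0,0,0],"linear": [0,0,0.15],"jaw": 0.1},
    {"delta_rot": [0,0,0],"linear": [0,0,0],"jaw": 0.1},
    {"delta_rot": [0,0,0],"linear": [0,0,0],"jaw": 0.1},
    {"delta_rot": [0,0,0],"linear": [0,0,0],"jaw": 0.1}
  ],
  "squeeze": 30
}}

```text
clock: 22.05
tcp_pos: [0.442, 0.0562, 0.3539]
orientation: [0.707, 0.708, 0.0, 0.0]
contact_force: [-0.1, 0.3, -0.2]
grip_width: 0.0243
grip_force: 30.1
```

Run:
```python
from h import *
s=sense();print(s["tcp_pos"],s["contact_force"])
im=snapshot("wrist");im2=snapshot("side");C=cam("wrist",s)
print(w2pix(C,(.442,.0555,.118)),w2pix(C,(*s["tcp_pos"][:2],.1935)))
cv2.imwrite("pics/b1.png",np.hstack([cv2.resize(im[100:250,250:400],(400,400),interpolation=cv2.INTER_CUBIC),cv2.resize(im2[120:220,325:425],(400,400),interpolation=cv2.INTER_CUBIC)]))
```

```text
[0.442  0.0562 0.3539] [-0.1178  0.2817 -0.2166]
[325.6851 212.4288] [326.4646 263.1581]
```

View pics/b1.png

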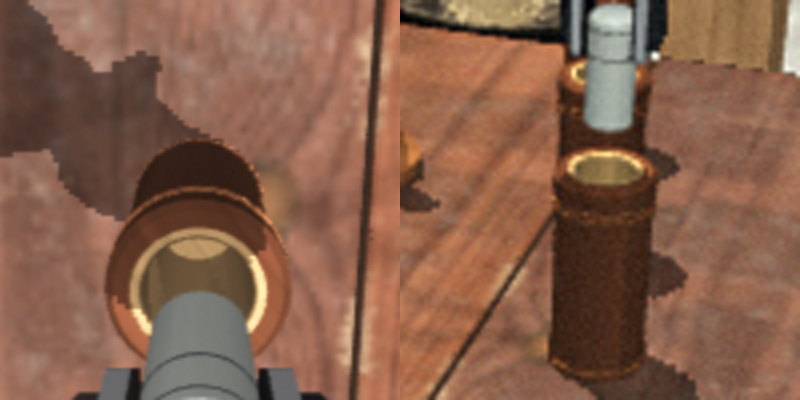

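>>> {"method": "play_rows", "body": {
  "deltas": [
    {"delta_rot": [0,0,0],"linear": [0.015,-0.007,0.1],"jaw": 0.1},
    {"delta_rot": [0,0,0],"linear": [0,0,0.1],"jaw": 0.1},
    {"delta_rot": [0,0,0],"linear": [0,0,0.06],"jaw": 0.1},
    {"delta_rot": [0,0,0],"linear": [0,0,0.06],"jaw": 0.1},
    {"delta_rot": [0,0,0],"linear": [0,0,0],"jaw": 0.1},
    {"delta_rot": [0,0,0],"linear": [0,0,0],"jaw": 0.1}
  ],
  "squeeze": 30
}}

```text
clock: 22.75
tcp_pos: [0.4409, 0.0572, 0.3212]
orientation: [0.707, 0.707, -0.0, -0.0]
contact_force: [-0.2, 0.1, 0.0]
grip_width: 0.0236
grip_force: 30.1
```

>>> {"method": "play_rows", "body": {
  "deltas": [
    {"delta_rot": [0,0,0],"linear": [0,0,0.1],"jaw": 0.1},
    {"delta_rot": [0,0,0],"linear": [0,0,0.07],"jaw": 0.1},
    {"delta_rot": [0,0,0],"linear": [0,0,0],"jaw": 0.1},
    {"delta_rot": [0,0,0],"linear": [0,0,0],"jaw": 0.5},
    {"delta_rot": [0,0,0],"linear": [0,0,0],"jaw": 0.5},
    {"delta_rot": [0,0,0],"linear": [0,0,0],"jaw": 0.5},
    {"delta_rot": [0,0,0],"linear": [0,0,-0.3],"jaw": 0.5},
    {"delta_rot": [0,0,0],"linear": [0,0,-0.3],"jaw": 0.5},
    {"delta_rot": [0,0,0],"linear": [0,0,-0.29],"jaw": 0.5},
    {"delta_rot": [0,0,0],"linear": [0.405,0.14,0],"jaw": 0.5},
    {"delta_rot": [0,0,0],"linear": [0.405,0.14,0],"jaw": 0.5},
    {"delta_rot": [0,0,0],"linear": [0.405,0.14,0],"jaw": 0.5},
    {"delta_rot": [0,0,0],"linear": [0.405,0.14,0],"jaw": 0.5},
    {"delta_rot": [0,0,0],"linear": [0.405,0.14,0],"jaw": 0.5},
    {"delta_rot": [0,0,0],"linear": [0.405,0.14,0],"jaw": 0.5},
    {"delta_rot": [0,0,0],"linear": [0,0,0],"jaw": 0.5},
    {"delta_rot": [0,0,0],"linear": [0,0,0],"jaw": 0.5},
    {"delta_rot": [0,0,0],"linear": [0,0,0],"jaw": 0.5}
  ],
  "squeeze": 30
}}

```text
clock: 24.55
tcp_pos: [0.5247, 0.2996, 0.3933]
orientation: [0.707, 0.707, -0.0, 0.0]
contact_force: [-0.3, 0.2, -0.3]
grip_width: 0.0428
grip_force: 0.0
```

Run:
```python
from see import *
im,C=tubes(.061);cv2.imwrite("pics/a2.png",im)
```

```text
tcp [0.5247 0.2996 0.3933] 0.0428158411048825 | under tcp [325.5153 180.3757]
[382.4578 101.8311] [370  88  26  28 592] [0.5812 0.3799]
[312.4553 115.0728] [300 103  25  25 481] [0.5115 0.3673]
[391.2741 171.6736] [379 160  25  24 478] [0.5949 0.3091]
[325.0266 178.9493] [314 168  23  23 414] [0.5241 0.3012]
[399.1078 232.5313] [388 222  23  22 399] [0.6088 0.2382]
[479.6694 258.4477] [474 223  18  77 726] [0.7063 0.2048]
```

>>> {"method": "play_rows", "body": {
  "deltas": [
    {"delta_rot": [0,0,0],"linear": [0.01,0,0.35],"jaw": 0.5},
    {"delta_rot": [0,0,0],"linear": [0,0,0.45],"jaw": 0.5},
    {"delta_rot": [0,0,0],"linear": [0,0,0.45],"jaw": 0.5},
    {"delta_rot": [0,0,0],"linear": [0,0,0.4],"jaw": 0.5},
    {"delta_rot": [0,0,0],"linear": [0,0,0.2],"jaw": 0.5},
    {"delta_rot": [0,0,0],"linear": [0,0,0],"jaw": 0.5},
    {"delta_rot": [0,0,0],"linear": [0,0,0],"jaw": 0.5},
    {"delta_rot": [0,0,0],"linear": [0,0,0],"jaw": 0.2},
    {"delta_rot": [0,0,0],"linear": [0,0,0],"jaw": 0.2},
    {"delta_rot": [0,0,0],"linear": [0,0,0],"jaw": 0.1},
    {"delta_rot": [0,0,0],"linear": [0,0,0],"jaw": 0.1},
    {"delta_rot": [0,0,0],"linear": [0,0,0],"jaw": 0.1},
    {"delta_rot": [0,0,0],"linear": [0,0,0],"jaw": 0.1},
    {"delta_rot": [0,0,0],"linear": [0,0,-0.3],"jaw": 0.1},
    {"delta_rot": [0,0,0],"linear": [0,0,-0.45],"jaw": 0.1},
    {"delta_rot": [0,0,0],"linear": [0,0,-0.45],"jaw": 0.1},
    {"delta_rot": [0,0,0],"linear": [0,0,-0.4],"jaw": 0.1}
  ],
  "squeeze": 30
}}

```text
clock: 26.3
tcp_pos: [0.5245, 0.3011, 0.3717]
orientation: [0.707, 0.707, 0.001, 0.0]
contact_force: [0.6, 0.5, -0.2]
grip_width: 0.0243
grip_force: 29.9
```

>>> {"method": "play_rows", "body": {
  "deltas": [
    {"delta_rot": [0,0,0],"linear": [-0.449,-0.064,0],"jaw": 0.1},
    {"delta_rot": [0,0,0],"linear": [-0.449,-0.064,0],"jaw": 0.1},
    {"delta_rot": [0,0,0],"linear": [-0.449,-0.064,0],"jaw": 0.1},
    {"delta_rot": [0,0,0],"linear": [-0.449,-0.064,0],"jaw": 0.1},
    {"delta_rot": [0,0,0],"linear": [-0.449,-0.064,0],"jaw": 0.1},
    {"delta_rot": [0,0,0],"linear": [-0.449,-0.064,0],"jaw": 0.1},
    {"delta_rot": [0,0,0],"linear": [-0.449,-0.064,0],"jaw": 0.1},
    {"delta_rot": [0,0,0],"linear": [-0.449,-0.064,0],"jaw": 0.1},
    {"delta_rot": [0,0,0],"linear": [0,0,0.14],"jaw": 0.1},
    {"delta_rot": [0,0,0],"linear": [0,0,0],"jaw": 0.1},
    {"delta_rot": [0,0,0],"linear": [0,0,0],"jaw": 0.1},
    {"delta_rot": [0,0,0],"linear": [0,0,0],"jaw": 0.1},
    {"delta_rot": [0,0,0],"linear": [0,0,0],"jaw": 0.1}
  ],
  "squeeze": 30
}}

```text
clock: 27.6
tcp_pos: [0.4739, -0.0572, 0.3547]
orientation: [0.706, 0.708, 0.0, 0.0]
contact_force: [0.2, 1.1, -1.3]
grip_width: 0.024
grip_force: 29.9
```

```bash
cat > rim.py <<'E'
from h import *
def rim(f):
    s=sense();print(s["tcp_pos"],s["contact_force"])
    im=snapshot("wrist");cv2.imwrite(f,im)
    ref=cv2.resize(cv2.imread("pics/b1.png")[:,:400],(150,150),interpolation=cv2.INTER_AREA)
    t=ref[72:108,36:112]   # rim patch at full-image (286,172)
    r=cv2.matchTemplate(im[130:270,240:410],t,cv2.TM_CCOEFF_NORMED)
    _,v,_,p=cv2.minMaxLoc(r);d=np.array(p)+[240,130]-[286,172]
    print("score",v,"shift px",d,"move x,y mm",d[0]*.225/287*1e3,-d[1]*.225/287*1e3*1.05)
    return im
E
python3 - <<'E'
from rim import *
im=rim("pics/b2full.png")
im2=snapshot("side")
cv2.imwrite("pics/b2.png",np.hstack([cv2.resize(im[100:250,250:400],(400,400),interpolation=cv2.INTER_CUBIC),cv2.resize(im2[120:220,325:425],(400,400),interpolation=cv2.INTER_CUBIC)]))
E
```

```text
[ 0.4739 -0.0572  0.3547] [ 0.1641  1.0707 -1.3218]
score 0.8311130404472351 shift px [2 5] move x,y mm 1.5679442508710801 -4.115853658536586
```

>>> {"method": "play_rows", "body": {
  "deltas": [
    {"delta_rot": [0,0,0],"linear": [-0.028,0.005,0.1],"jaw": 0.1},
    {"delta_rot": [0,0,0],"linear": [0,0,0.1],"jaw": 0.1},
    {"delta_rot": [0,0,0],"linear": [0,0,0.06],"jaw": 0.1},
    {"delta_rot": [0,0,0],"linear": [0,0,0.07],"jaw": 0.1},
    {"delta_rot": [0,0,0],"linear": [0,0,0],"jaw": 0.1},
    {"delta_rot": [0,0,0],"linear": [0,0,0],"jaw": 0.1}
  ],
  "squeeze": 30
}}

```text
clock: 28.3
tcp_pos: [0.4743, -0.0608, 0.3211]
orientation: [0.707, 0.707, -0.0, -0.0]
contact_force: [0.6, -0.7, 0.3]
grip_width: 0.0237
grip_force: 29.9
```

>>> {"method": "play_rows", "body": {
  "deltas": [
    {"delta_rot": [0,0,0],"linear": [0,0,0.1],"jaw": 0.1},
    {"delta_rot": [0,0,0],"linear": [0,0,0.07],"jaw": 0.1},
    {"delta_rot": [0,0,0],"linear": [0,0,0],"jaw": 0.1},
    {"delta_rot": [0,0,0],"linear": [0,0,0],"jaw": 0.5},
    {"delta_rot": [0,0,0],"linear": [0,0,0],"jaw": 0.5},
    {"delta_rot": [0,0,0],"linear": [0,0,0],"jaw": 0.5},
    {"delta_rot": [0,0,0],"linear": [0,0,-0.37],"jaw": 0.5},
    {"delta_rot": [0,0,0],"linear": [0,0,-0.37],"jaw": 0.5},
    {"delta_rot": [0,0,0],"linear": [0,0,-0.37],"jaw": 0.5},
    {"delta_rot": [0,0,0],"linear": [0.439,0.185,0],"jaw": 0.5},
    {"delta_rot": [0,0,0],"linear": [0.439,0.185,0],"jaw": 0.5},
    {"delta_rot": [0,0,0],"linear": [0.439,0.185,0],"jaw": 0.5},
    {"delta_rot": [0,0,0],"linear": [0.439,0.185,0],"jaw": 0.5},
    {"delta_rot": [0,0,0],"linear": [0.439,0.185,0],"jaw": 0.5},
    {"delta_rot": [0,0,0],"linear": [0.439,0.185,0],"jaw": 0.5},
    {"delta_rot": [0,0,0],"linear": [0.439,0.185,0],"jaw": 0.5},
    {"delta_rot": [0,0,0],"linear": [0,0,0],"jaw": 0.5},
    {"delta_rot": [0,0,0],"linear": [0,0,0],"jaw": 0.5},
    {"delta_rot": [0,0,0],"linear": [0,0,0],"jaw": 0.5}
  ],
  "squeeze": 30
}}

```text
clock: 30.2
tcp_pos: [0.6035, 0.2459, 0.4154]
orientation: [0.707, 0.707, -0.0, 0.0]
contact_force: [-0.5, 0.5, 0.4]
grip_width: 0.0428
grip_force: 0.0
```

Run:
```python
from see import *
im,C=tubes(.083);cv2.imwrite("pics/a3.png",im)
```

```text
tcp [0.6035 0.2459 0.4154] 0.04277864071654346 | under tcp [325.4753 180.3752]
[298.743  43.061] [286  29  27  29 607] [0.5783 0.3788]
[237.3848  60.6196] [226  49  24  25 460] [0.5192 0.3638]
[313.4351 115.3536] [301 103  25  26 478] [0.5913 0.3134]
[325.7683 179.0732] [315 168  23  23 410] [0.6038 0.2474]
```

>>> {"method": "play_rows", "body": {
  "deltas": [
    {"delta_rot": [0,0,0],"linear": [0.01,0.005,0.35],"jaw": 0.5},
    {"delta_rot": [0,0,0],"linear": [0,0,0.45],"jaw": 0.5},
    {"delta_rot": [0,0,0],"linear": [0,0,0.45],"jaw": 0.5},
    {"delta_rot": [0,0,0],"linear": [0,0,0.4],"jaw": 0.5},
    {"delta_rot": [0,0,0],"linear": [0,0,0.2],"jaw": 0.5},
    {"delta_rot": [0,0,0],"linear": [0,0,0],"jaw": 0.5},
    {"delta_rot": [0,0,0],"linear": [0,0,0],"jaw": 0.5},
    {"delta_rot": [0,0,0],"linear": [0,0,0],"jaw": 0.2},
    {"delta_rot": [0,0,0],"linear": [0,0,0],"jaw": 0.2},
    {"delta_rot": [0,0,0],"linear": [0,0,0],"jaw": 0.1},
    {"delta_rot": [0,0,0],"linear": [0,0,0],"jaw": 0.1},
    {"delta_rot": [0,0,0],"linear": [0,0,0],"jaw": 0.1},
    {"delta_rot": [0,0,0],"linear": [0,0,0],"jaw": 0.1},
    {"delta_rot": [0,0,0],"linear": [0,0,-0.3],"jaw": 0.1},
    {"delta_rot": [0,0,0],"linear": [0,0,-0.45],"jaw": 0.1},
    {"delta_rot": [0,0,0],"linear": [0,0,-0.45],"jaw": 0.1},
    {"delta_rot": [0,0,0],"linear": [0,0,-0.4],"jaw": 0.1}
  ],
  "squeeze": 30
}}

```text
clock: 31.95
tcp_pos: [0.6038, 0.2474, 0.3939]
orientation: [0.707, 0.707, 0.001, 0.001]
contact_force: [0.4, 0.5, 0.3]
grip_width: 0.0238
grip_force: 29.8
```

>>> {"method": "play_rows", "body": {
  "deltas": [
    {"delta_rot": [0,0,0],"linear": [-0.4465,-0.09,0],"jaw": 0.1},
    {"delta_rot": [0,0,0],"linear": [-0.4465,-0.09,0],"jaw": 0.1},
    {"delta_rot": [0,0,0],"linear": [-0.4465,-0.09,0],"jaw": 0.1},
    {"delta_rot": [0,0,0],"linear": [-0.4465,-0.09,0],"jaw": 0.1},
    {"delta_rot": [0,0,0],"linear": [-0.4465,-0.09,0],"jaw": 0.1},
    {"delta_rot": [0,0,0],"linear": [-0.4465,-0.09,0],"jaw": 0.1},
    {"delta_rot": [0,0,0],"linear": [-0.4465,-0.09,0],"jaw": 0.1},
    {"delta_rot": [0,0,0],"linear": [-0.4465,-0.09,0],"jaw": 0.1},
    {"delta_rot": [0,0,0],"linear": [-0.4465,-0.09,0],"jaw": 0.1},
    {"delta_rot": [0,0,0],"linear": [-0.4465,-0.09,0],"jaw": 0.1},
    {"delta_rot": [0,0,0],"linear": [0,0,0.15],"jaw": 0.1},
    {"delta_rot": [0,0,0],"linear": [0,0,0.15],"jaw": 0.1},
    {"delta_rot": [0,0,0],"linear": [0,0,0],"jaw": 0.1},
    {"delta_rot": [0,0,0],"linear": [0,0,0],"jaw": 0.1},
    {"delta_rot": [0,0,0],"linear": [0,0,0],"jaw": 0.1},
    {"delta_rot": [0,0,0],"linear": [0,0,0],"jaw": 0.1}
  ],
  "squeeze": 30
}}

```text
clock: 33.55
tcp_pos: [0.5145, -0.1987, 0.3611]
orientation: [0.707, 0.707, 0.0, 0.001]
contact_force: [0.4, -0.5, 0.2]
grip_width: 0.024
grip_force: 29.8
```

Run:
```python
from rim import *
im=rim("pics/b3full.png")
C=cam("wrist");s=sense()
print(w2pix(C,(.514,-.1985,.118)))
C2=cam("wrist",{**s,"tcp_pos":np.array([.442,.0562,.3539])});print("ref row diff due to z",w2pix(C,(*s["tcp_pos"][:2],.118))-w2pix(C2,(.442,.0562,.118)))
```

```text
[ 0.5145 -0.1987  0.3611] [ 0.3759 -0.542   0.1778]
score 0.7911686897277832 shift px [0 3] move x,y mm 0.0 -2.4695121951219514
[325.0607 207.9674]
ref row diff due to z [-0.0467 -3.1091]
```

Run:
```python
from h import *
a=cv2.imread("pics/b2full.png");im=cv2.imread("pics/b3full.png")
cv2.imwrite("pics/b3.png",np.hstack([cv2.resize(x[100:250,250:400],(400,400),interpolation=cv2.INTER_CUBIC) for x in (a,im)]))
```

```text
(no output)
```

View pics/b3.png

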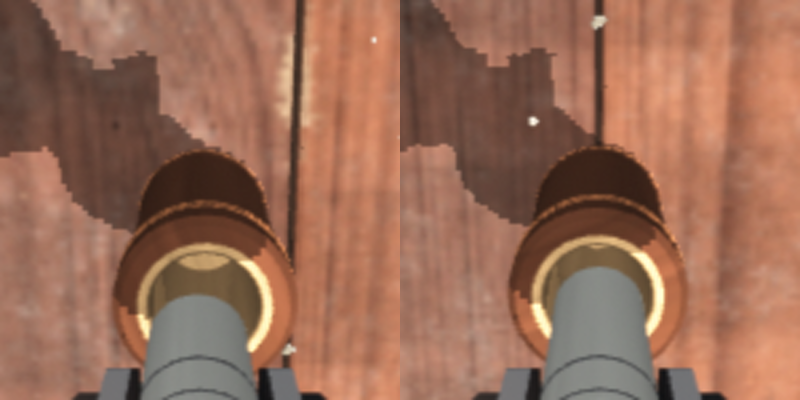

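>>> {"method": "play_rows", "body": {
  "deltas": [
    {"delta_rot": [0,0,0],"linear": [-0.03,-0.01,0],"jaw": 0.1},
    {"delta_rot": [0,0,0],"linear": [0,0,0.06],"jaw": 0.1},
    {"delta_rot": [0,0,0],"linear": [0,0,0.06],"jaw": 0.1},
    {"delta_rot": [0,0,0],"linear": [0,0,0.06],"jaw": 0.1},
    {"delta_rot": [0,0,0],"linear": [0,0,0],"jaw": 0.1},
    {"delta_rot": [0,0,0],"linear": [0,0,0],"jaw": 0.1},
    {"delta_rot": [0,0,0],"linear": [0,0,0],"jaw": 0.1}
  ],
  "squeeze": 30
}}

```text
clock: 34.3
tcp_pos: [0.5133, -0.2019, 0.3423]
orientation: [0.707, 0.707, 0.0, 0.0]
contact_force: [-0.1, -0.0, -0.1]
grip_width: 0.0237
grip_force: 29.8
```

>>> {"method": "play_rows", "body": {
  "deltas": [
    {"delta_rot": [0,0,0],"linear": [0,0,0.1],"jaw": 0.1},
    {"delta_rot": [0,0,0],"linear": [0,0,0.1],"jaw": 0.1},
    {"delta_rot": [0,0,0],"linear": [0,0,0],"jaw": 0.1},
    {"delta_rot": [0,0,0],"linear": [0,0,0],"jaw": 0.62},
    {"delta_rot": [0,0,0],"linear": [0,0,0],"jaw": 0.62},
    {"delta_rot": [0,0,0],"linear": [0,0,0],"jaw": 0.62},
    {"delta_rot": [0,0,0],"linear": [0,0,-0.32],"jaw": 0.62},
    {"delta_rot": [0,0,0],"linear": [0,0,-0.32],"jaw": 0.62},
    {"delta_rot": [0,0,0],"linear": [0.4245,-0.043,0],"jaw": 0.62},
    {"delta_rot": [0,0,0],"linear": [0.4245,-0.043,0],"jaw": 0.62},
    {"delta_rot": [0,0,0],"linear": [0.4245,-0.043,0],"jaw": 0.62},
    {"delta_rot": [0,0,0],"linear": [0.4245,-0.043,0],"jaw": 0.62},
    {"delta_rot": [0,0,0],"linear": [0.4245,-0.043,0],"jaw": 0.62},
    {"delta_rot": [0,0,0],"linear": [0.4245,-0.043,0],"jaw": 0.62},
    {"delta_rot": [0,0,0],"linear": [0.4245,-0.043,0],"jaw": 0.62},
    {"delta_rot": [0,0,0],"linear": [0.4245,-0.043,0],"jaw": 0.62},
    {"delta_rot": [0,0,0],"linear": [0.4245,-0.043,0],"jaw": 0.62},
    {"delta_rot": [0,0,0],"linear": [0.4245,-0.043,0],"jaw": 0.62},
    {"delta_rot": [0,0,0],"linear": [0,0,0],"jaw": 0.62},
    {"delta_rot": [0,0,0],"linear": [0,0,0],"jaw": 0.62}
  ],
  "squeeze": 30
}}

```text
clock: 36.3
tcp_pos: [0.47, 0.2232, 0.3863]
orientation: [0.706, 0.708, 0.0, 0.0]
contact_force: [0.5, 0.3, 0.5]
grip_width: 0.053
grip_force: 0.0
```

```bash
cat > cork.py <<'E'
from h import *
def corks():
    s=sense();im=snapshot("wrist");C=cam("wrist",s)
    print("tcp",s["tcp_pos"],s["joint_vel"].max(),s["grip_width"],w2pix(C,(*s["tcp_pos"][:2],.054)))
    h=cv2.cvtColor(im,cv2.COLOR_BGR2HSV)
    for m,a,b,z in [((h[...,2]>175)&(h[...,1]>60)&(h[...,1]<165)&(h[...,0]>15)&(h[...,0]<28),250,1500,.054),((h[...,2]>190)&(h[...,1]<40),250,900,.061)]:
        m=cv2.morphologyEx(m.astype(np.uint8),cv2.MORPH_CLOSE,np.ones((5,5)));n,_,st,ce=cv2.connectedComponentsWithStats(m)
        for i in range(1,n):
            if a<st[i][4]<b and st[i][2]<60:
                c=st[i][:2]+st[i][2:4]/2; print(z,c,st[i],h[int(ce[i][1]),int(ce[i][0])],pix2w(C,*c,z)[:2])
    return im
E
python3 - <<'E'
from cork import *
im=corks();cv2.imwrite("pics/c1.png",im)
E
```

```text
tcp [0.47   0.2232 0.3863] -0.0009442585227538377 0.053045299467544424 [325.3945 180.4102]
0.054 [370.5  74. ] [359  51  23  46 654] [ 15 137 246] [0.5133 0.3293]
0.054 [436.  128.5] [427 106  18  45 557] [ 15 134 248] [0.5828 0.278 ]
0.054 [459.5 144. ] [452 107  15  74 418] [ 15 137 245] [0.609  0.2624]
0.054 [378. 138.] [367 119  22  38 411] [ 17 129 251] [0.5241 0.2684]
0.054 [435.5 177. ] [420 166  31  22 387] [ 17 127 251] [0.5883 0.2272]
0.054 [536.  237.5] [ 522  170   28  135 1024] [ 28  45 254] [0.7122 0.1561]
0.061 [456.   11.5] [441   0  30  23 580] [  0   0 254] [0.5859 0.3801]
0.061 [371.5  30.5] [358  15  27  31 654] [120   1 255] [0.5114 0.365 ]
0.061 [460.   91.5] [446  77  28  29 640] [150   1 255] [0.5991 0.3132]
0.061 [537.5 218.5] [525 168  25 101 832] [ 28  48 254] [0.7031 0.1823]
0.061 [604.5 379.5] [580 368  49  23 419] [ 21  39 253] [ 0.8452 -0.0493]
```

>>> {"method": "play_rows", "body": {
  "deltas": [
    {"delta_rot": [0,0,0],"linear": [0,0,0.35],"jaw": 0.62},
    {"delta_rot": [0,0,0],"linear": [0,0,0.45],"jaw": 0.62},
    {"delta_rot": [0,0,0],"linear": [0,0,0.45],"jaw": 0.62},
    {"delta_rot": [0,0,0],"linear": [0,0,0.35],"jaw": 0.62},
    {"delta_rot": [0,0,0],"linear": [0,0,0.2],"jaw": 0.62},
    {"delta_rot": [0,0,0],"linear": [0,0,0],"jaw": 0.62},
    {"delta_rot": [0,0,0],"linear": [0,0,0],"jaw": 0.62},
    {"delta_rot": [0,0,0],"linear": [0,0,0],"jaw": 0.3},
    {"delta_rot": [0,0,0],"linear": [0,0,0],"jaw": 0.3},
    {"delta_rot": [0,0,0],"linear": [0,0,0],"jaw": 0.3},
    {"delta_rot": [0,0,0],"linear": [0,0,0],"jaw": 0.3},
    {"delta_rot": [0,0,0],"linear": [0,0,0],"jaw": 0.3},
    {"delta_rot": [0,0,0],"linear": [0,0,0],"jaw": 0.3}
  ],
  "squeeze": 30
}}

```text
clock: 37.65
tcp_pos: [0.4708, 0.2224, 0.2078]
orientation: [0.707, 0.707, 0.001, 0.001]
contact_force: [0.1, -2.2, 5.7]
grip_width: 0.0369
grip_force: 29.3
```

>>> {"method": "play_rows", "body": {
  "deltas": [
    {"delta_rot": [0,0,0],"linear": [0,0,-0.2],"jaw": 0.3},
    {"delta_rot": [0,0,0],"linear": [0,0,-0.4],"jaw": 0.3},
    {"delta_rot": [0,0,0],"linear": [0,0,-0.4],"jaw": 0.3},
    {"delta_rot": [0,0,0],"linear": [0,0,-0.4],"jaw": 0.3},
    {"delta_rot": [0,0,0],"linear": [-0.412,-0.075,0],"jaw": 0.3},
    {"delta_rot": [0,0,0],"linear": [-0.412,-0.075,0],"jaw": 0.3},
    {"delta_rot": [0,0,0],"linear": [-0.412,-0.075,0],"jaw": 0.3},
    {"delta_rot": [0,0,0],"linear": [-0.412,-0.075,0],"jaw": 0.3},
    {"delta_rot": [0,0,0],"linear": [0,0,0],"jaw": 0.3},
    {"delta_rot": [0,0,0],"linear": [0,0,0],"jaw": 0.3},
    {"delta_rot": [0,0,0],"linear": [0,0,0.15],"jaw": 0.3},
    {"delta_rot": [0,0,0],"linear": [0,0,0.15],"jaw": 0.3},
    {"delta_rot": [0,0,0],"linear": [0,0,0.15],"jaw": 0.3},
    {"delta_rot": [0,0,0],"linear": [0,0,0],"jaw": 0.3},
    {"delta_rot": [0,0,0],"linear": [0,0,0],"jaw": 0.3},
    {"delta_rot": [0,0,0],"linear": [0,0,0],"jaw": 0.3}
  ],
  "squeeze": 30
}}

```text
clock: 39.25
tcp_pos: [0.4405, 0.0582, 0.302]
orientation: [0.707, 0.707, 0.0, 0.0]
contact_force: [1.1, -0.6, -1.0]
grip_width: 0.0369
grip_force: 30.3
```

Run:
```python
from h import *
cv2.imwrite("pics/d1.png",snapshot("wrist"));cv2.imwrite("pics/d1s.png",snapshot("side"))
```

>>> {"method": "play_rows", "body": {
  "deltas": [
    {"delta_rot": [0,0,0],"linear": [0,0,0.04],"jaw": 0.3},
    {"delta_rot": [0,0,0],"linear": [0,0,0.04],"jaw": 0.3},
    {"delta_rot": [0,0,0],"linear": [0,0,0],"jaw": 0.3},
    {"delta_rot": [0,0,0],"linear": [0,0,0],"jaw": 0.3},
    {"delta_rot": [0,0,0],"linear": [0,0,0],"jaw": 0.3}
  ],
  "squeeze": 30
}}

```text
clock: 39.85
tcp_pos: [0.4406, 0.0578, 0.2937]
orientation: [0.707, 0.707, 0.001, 0.001]
contact_force: [-0.8, 1.2, 9.8]
grip_width: 0.0366
grip_force: 33.9
```

>>> {"method": "play_rows", "body": {
  "deltas": [
    {"delta_rot": [0,0,0],"linear": [0,0,0.01],"jaw": 0.3},
    {"delta_rot": [0,0,0],"linear": [0,0,0],"jaw": 0.3},
    {"delta_rot": [0,0,0],"linear": [0,0,0],"jaw": 0.62},
    {"delta_rot": [0,0,0],"linear": [0,0,0],"jaw": 0.62},
    {"delta_rot": [0,0,0],"linear": [0,0,0],"jaw": 0.62},
    {"delta_rot": [0,0,0],"linear": [0,0,0],"jaw": 0.62},
    {"delta_rot": [0,0,0],"linear": [0,0,-0.24],"jaw": 0.62},
    {"delta_rot": [0,0,0],"linear": [0,0,-0.35],"jaw": 0.62},
    {"delta_rot": [0,0,0],"linear": [0,0,-0.35],"jaw": 0.62},
    {"delta_rot": [0,0,0],"linear": [0.384,0.029,0],"jaw": 0.62},
    {"delta_rot": [0,0,0],"linear": [0.384,0.029,0],"jaw": 0.62},
    {"delta_rot": [0,0,0],"linear": [0.384,0.029,0],"jaw": 0.62},
    {"delta_rot": [0,0,0],"linear": [0.384,0.029,0],"jaw": 0.62},
    {"delta_rot": [0,0,0],"linear": [0.384,0.029,0],"jaw": 0.62},
    {"delta_rot": [0,0,0],"linear": [0.384,0.029,0],"jaw": 0.62},
    {"delta_rot": [0,0,0],"linear": [0,0,0],"jaw": 0.62},
    {"delta_rot": [0,0,0],"linear": [0,0,0],"jaw": 0.62},
    {"delta_rot": [0,0,0],"linear": [0,0,0],"jaw": 0.62}
  ],
  "squeeze": 30
}}

```text
clock: 41.65
tcp_pos: [0.4575, 0.2875, 0.386]
orientation: [0.707, 0.707, -0.0, -0.0]
contact_force: [0.7, -0.4, 0.5]
grip_width: 0.0529
grip_force: 0.0
```

Run:
```python
from see import *
im,C=tubes(.061);cv2.imwrite("pics/c2.png",im)
r=cv2.imread("pics/c1.png")
t=r[155:206,300:351]
m=cv2.matchTemplate(im[100:260,240:410],t,cv2.TM_CCOEFF_NORMED);_,v,_,p=cv2.minMaxLoc(m)
print(v,np.array(p)+[240,100]-[300,155])
```

```text
tcp [0.4575 0.2875 0.386 ] 0.05286524049797619 | under tcp [325.6399 182.0209]
[459.5651  87.5467] [446  73  28  30 653] [0.5855 0.3806]
[380.0037 103.0296] [368  90  25  27 541] [0.5103 0.3666]
[463.3187 161.0973] [451 149  26  25 524] [0.5994 0.3097]
[632.8464 287.0964] [625 270  15  37 332] [0.8228 0.1585]
[204.7243 363.6334] [193 346  21  29 341] [0.2989 0.0418]
0.946355402469635 [ 0 -2]
```

>>> {"method": "play_rows", "body": {
  "deltas": [
    {"delta_rot": [0,0,0],"linear": [0.01,0,0.35],"jaw": 0.62},
    {"delta_rot": [0,0,0],"linear": [0,0,0.45],"jaw": 0.62},
    {"delta_rot": [0,0,0],"linear": [0,0,0.45],"jaw": 0.62},
    {"delta_rot": [0,0,0],"linear": [0,0,0.35],"jaw": 0.62},
    {"delta_rot": [0,0,0],"linear": [0,0,0.2],"jaw": 0.62},
    {"delta_rot": [0,0,0],"linear": [0,0,0],"jaw": 0.62},
    {"delta_rot": [0,0,0],"linear": [0,0,0],"jaw": 0.62},
    {"delta_rot": [0,0,0],"linear": [0,0,0],"jaw": 0.3},
    {"delta_rot": [0,0,0],"linear": [0,0,0],"jaw": 0.3},
    {"delta_rot": [0,0,0],"linear": [0,0,0],"jaw": 0.3},
    {"delta_rot": [0,0,0],"linear": [0,0,0],"jaw": 0.3},
    {"delta_rot": [0,0,0],"linear": [0,0,0],"jaw": 0.3},
    {"delta_rot": [0,0,0],"linear": [0,0,0],"jaw": 0.3},
    {"delta_rot": [0,0,0],"linear": [0,0,-0.2],"jaw": 0.3},
    {"delta_rot": [0,0,0],"linear": [0,0,-0.4],"jaw": 0.3},
    {"delta_rot": [0,0,0],"linear": [0,0,-0.4],"jaw": 0.3},
    {"delta_rot": [0,0,0],"linear": [0,0,-0.4],"jaw": 0.3},
    {"delta_rot": [0,0,0],"linear": [0,0,-0.3],"jaw": 0.3}
  ],
  "squeeze": 30
}}

```text
clock: 43.5
tcp_pos: [0.4573, 0.289, 0.38]
orientation: [0.707, 0.707, 0.002, 0.001]
contact_force: [0.6, 0.0, -0.5]
grip_width: 0.0368
grip_force: 30.2
```

>>> {"method": "play_rows", "body": {
  "deltas": [
    {"delta_rot": [0,0,0],"linear": [-0.437,0.021,0],"jaw": 0.3},
    {"delta_rot": [0,0,0],"linear": [-0.437,0.021,0],"jaw": 0.3},
    {"delta_rot": [0,0,0],"linear": [-0.437,0.021,0],"jaw": 0.3},
    {"delta_rot": [0,0,0],"linear": [-0.437,0.021,0],"jaw": 0.3},
    {"delta_rot": [0,0,0],"linear": [-0.437,0.021,0],"jaw": 0.3},
    {"delta_rot": [0,0,0],"linear": [-0.437,0.021,0],"jaw": 0.3},
    {"delta_rot": [0,0,0],"linear": [-0.437,0.021,0],"jaw": 0.3},
    {"delta_rot": [0,0,0],"linear": [-0.437,0.021,0],"jaw": 0.3},
    {"delta_rot": [0,0,0],"linear": [0,0,0],"jaw": 0.3},
    {"delta_rot": [0,0,0],"linear": [0,0,0],"jaw": 0.3},
    {"delta_rot": [0,0,0],"linear": [0,0,0.3],"jaw": 0.3},
    {"delta_rot": [0,0,0],"linear": [0,0,0.15],"jaw": 0.3},
    {"delta_rot": [0,0,0],"linear": [0,0,0.15],"jaw": 0.3},
    {"delta_rot": [0,0,0],"linear": [0,0,0.15],"jaw": 0.3},
    {"delta_rot": [0,0,0],"linear": [0,0,0],"jaw": 0.3},
    {"delta_rot": [0,0,0],"linear": [0,0,0],"jaw": 0.3},
    {"delta_rot": [0,0,0],"linear": [0,0,0],"jaw": 0.3}
  ],
  "squeeze": 30
}}

```text
clock: 45.2
tcp_pos: [0.4747, -0.06, 0.3022]
orientation: [0.707, 0.707, 0.0, 0.001]
contact_force: [-0.3, 0.5, -0.4]
grip_width: 0.0366
grip_force: 30.2
```

Now press home, release, and go to stopper 1 at (.4455, .355).

>>> {"method": "play_rows", "body": {
  "deltas": [
    {"delta_rot": [0,0,0],"linear": [0,0,0.04],"jaw": 0.3},
    {"delta_rot": [0,0,0],"linear": [0,0,0.04],"jaw": 0.3},
    {"delta_rot": [0,0,0],"linear": [0,0,0.01],"jaw": 0.3},
    {"delta_rot": [0,0,0],"linear": [0,0,0],"jaw": 0.3},
    {"delta_rot": [0,0,0],"linear": [0,0,0],"jaw": 0.3}
  ],
  "squeeze": 30
}}

```text
clock: 45.7
tcp_pos: [0.475, -0.0606, 0.2943]
orientation: [0.707, 0.707, 0.001, 0.002]
contact_force: [-5.5, 2.8, 32.8]
grip_width: 0.0368
grip_force: 35.1
```

>>> {"method": "play_rows", "body": {
  "deltas": [
    {"delta_rot": [0,0,0],"linear": [0,0,0],"jaw": 0.62},
    {"delta_rot": [0,0,0],"linear": [0,0,0],"jaw": 0.62},
    {"delta_rot": [0,0,0],"linear": [0,0,0],"jaw": 0.62},
    {"delta_rot": [0,0,0],"linear": [0,0,0],"jaw": 0.62},
    {"delta_rot": [0,0,0],"linear": [0,0,-0.24],"jaw": 0.62},
    {"delta_rot": [0,0,0],"linear": [0,0,-0.35],"jaw": 0.62},
    {"delta_rot": [0,0,0],"linear": [0,0,-0.35],"jaw": 0.62},
    {"delta_rot": [0,0,0],"linear": [0.415,-0.029,0],"jaw": 0.62},
    {"delta_rot": [0,0,0],"linear": [0.415,-0.029,0],"jaw": 0.62},
    {"delta_rot": [0,0,0],"linear": [0.415,-0.029,0],"jaw": 0.62},
    {"delta_rot": [0,0,0],"linear": [0.415,-0.029,0],"jaw": 0.62},
    {"delta_rot": [0,0,0],"linear": [0.415,-0.029,0],"jaw": 0.62},
    {"delta_rot": [0,0,0],"linear": [0.415,-0.029,0],"jaw": 0.62},
    {"delta_rot": [0,0,0],"linear": [0.415,-0.029,0],"jaw": 0.62},
    {"delta_rot": [0,0,0],"linear": [0.415,-0.029,0],"jaw": 0.62},
    {"delta_rot": [0,0,0],"linear": [0.415,-0.029,0],"jaw": 0.62},
    {"delta_rot": [0,0,0],"linear": [0.415,-0.029,0],"jaw": 0.62},
    {"delta_rot": [0,0,0],"linear": [0,0,0],"jaw": 0.62},
    {"delta_rot": [0,0,0],"linear": [0,0,0],"jaw": 0.62},
    {"delta_rot": [0,0,0],"linear": [0,0,0],"jaw": 0.62}
  ]
}}

```text
clock: 47.7
tcp_pos: [0.4454, 0.3539, 0.3861]
orientation: [0.707, 0.707, -0.0, 0.0]
contact_force: [-0.2, -0.8, 0.2]
grip_width: 0.053
grip_force: 0.0
```

Run:
```python
from see import *
im,C=tubes(.061);cv2.imwrite("pics/c3.png",im)
r=cv2.imread("pics/c1.png")
t=r[155:206,300:351]
m=cv2.matchTemplate(im[100:260,240:410],t,cv2.TM_CCOEFF_NORMED);_,v,_,p=cv2.minMaxLoc(m)
print(v,np.array(p)+[240,100]-[300,155])
```

```text
tcp [0.4454 0.3539 0.3861] 0.05304769894398013 | under tcp [325.5938 182.0046]
[462.4331 160.5763] [450 148  26  26 531] [0.5864 0.3765]
[387.8468 169.036 ] [376 158  24  23 444] [0.5102 0.3677]
[465.5291 224.4126] [454 214  24  22 429] [0.6001 0.3055]
[531.9044 294.5549] [524 262  22  72 638] [0.6931 0.2144]
[629.7827 327.5477] [618 310  22  38 451] [0.826  0.1659]
[211.4727 374.5841] [199 357  23  33 440] [0.2935 0.0894]
0.9283571243286133 [-1 -3]
```

>>> {"method": "play_rows", "body": {
  "deltas": [
    {"delta_rot": [0,0,0],"linear": [0.015,-0.005,0.35],"jaw": 0.62},
    {"delta_rot": [0,0,0],"linear": [0,0,0.45],"jaw": 0.62},
    {"delta_rot": [0,0,0],"linear": [0,0,0.45],"jaw": 0.62},
    {"delta_rot": [0,0,0],"linear": [0,0,0.35],"jaw": 0.62},
    {"delta_rot": [0,0,0],"linear": [0,0,0.2],"jaw": 0.62},
    {"delta_rot": [0,0,0],"linear": [0,0,0],"jaw": 0.62},
    {"delta_rot": [0,0,0],"linear": [0,0,0],"jaw": 0.62},
    {"delta_rot": [0,0,0],"linear": [0,0,0],"jaw": 0.3},
    {"delta_rot": [0,0,0],"linear": [0,0,0],"jaw": 0.3},
    {"delta_rot": [0,0,0],"linear": [0,0,0],"jaw": 0.3},
    {"delta_rot": [0,0,0],"linear": [0,0,0],"jaw": 0.3},
    {"delta_rot": [0,0,0],"linear": [0,0,0],"jaw": 0.3},
    {"delta_rot": [0,0,0],"linear": [0,0,0],"jaw": 0.3},
    {"delta_rot": [0,0,0],"linear": [0,0,-0.2],"jaw": 0.3},
    {"delta_rot": [0,0,0],"linear": [0,0,-0.4],"jaw": 0.3},
    {"delta_rot": [0,0,0],"linear": [0,0,-0.4],"jaw": 0.3},
    {"delta_rot": [0,0,0],"linear": [0,0,-0.4],"jaw": 0.3},
    {"delta_rot": [0,0,0],"linear": [0,0,-0.3],"jaw": 0.3}
  ],
  "squeeze": 30
}}

```text
clock: 49.55
tcp_pos: [0.4446, 0.3559, 0.3801]
orientation: [0.707, 0.707, 0.002, 0.0]
contact_force: [1.4, 0.9, -0.4]
grip_width: 0.0365
grip_force: 30.2
```

>>> {"method": "play_rows", "body": {
  "deltas": [
    {"delta_rot": [0,0,0],"linear": [-0.429,0.053,0],"jaw": 0.3},
    {"delta_rot": [0,0,0],"linear": [-0.429,0.053,0],"jaw": 0.3},
    {"delta_rot": [0,0,0],"linear": [-0.429,0.053,0],"jaw": 0.3},
    {"delta_rot": [0,0,0],"linear": [-0.429,0.053,0],"jaw": 0.3},
    {"delta_rot": [0,0,0],"linear": [-0.429,0.053,0],"jaw": 0.3},
    {"delta_rot": [0,0,0],"linear": [-0.429,0.053,0],"jaw": 0.3},
    {"delta_rot": [0,0,0],"linear": [-0.429,0.053,0],"jaw": 0.3},
    {"delta_rot": [0,0,0],"linear": [-0.429,0.053,0],"jaw": 0.3},
    {"delta_rot": [0,0,0],"linear": [-0.429,0.053,0],"jaw": 0.3},
    {"delta_rot": [0,0,0],"linear": [-0.429,0.053,0],"jaw": 0.3},
    {"delta_rot": [0,0,0],"linear": [-0.429,0.053,0],"jaw": 0.3},
    {"delta_rot": [0,0,0],"linear": [-0.429,0.053,0],"jaw": 0.3},
    {"delta_rot": [0,0,0],"linear": [-0.429,0.053,0],"jaw": 0.3},
    {"delta_rot": [0,0,0],"linear": [0,0,0.2],"jaw": 0.3},
    {"delta_rot": [0,0,0],"linear": [0,0,0],"jaw": 0.3},
    {"delta_rot": [0,0,0],"linear": [0,0,0],"jaw": 0.3},
    {"delta_rot": [0,0,0],"linear": [0,0,0],"jaw": 0.3}
  ],
  "squeeze": 30
}}

```text
clock: 51.25
tcp_pos: [0.5139, -0.2009, 0.3575]
orientation: [0.707, 0.708, 0.0, 0.001]
contact_force: [-0.1, -0.0, 0.2]
grip_width: 0.037
grip_force: 30.2
```

>>> {"method": "play_rows", "body": {
  "deltas": [
    {"delta_rot": [0,0,0],"linear": [0,0,0.1],"jaw": 0.3},
    {"delta_rot": [0,0,0],"linear": [0,0,0.15],"jaw": 0.3},
    {"delta_rot": [0,0,0],"linear": [0,0,0.15],"jaw": 0.3},
    {"delta_rot": [0,0,0],"linear": [0,0,0.15],"jaw": 0.3},
    {"delta_rot": [0,0,0],"linear": [0,0,0],"jaw": 0.3},
    {"delta_rot": [0,0,0],"linear": [0,0,0],"jaw": 0.3}
  ]
}}

```text
clock: 51.85
tcp_pos: [0.5139, -0.2013, 0.3015]
orientation: [0.707, 0.707, -0.0, -0.0]
contact_force: [-0.1, 0.5, -0.3]
grip_width: 0.037
grip_force: 30.2
```

>>> {"method": "play_rows", "body": {
  "deltas": [
    {"delta_rot": [0,0,0],"linear": [0,0,0.04],"jaw": 0.3},
    {"delta_rot": [0,0,0],"linear": [0,0,0.04],"jaw": 0.3},
    {"delta_rot": [0,0,0],"linear": [0,0,0.01],"jaw": 0.3},
    {"delta_rot": [0,0,0],"linear": [0,0,0],"jaw": 0.3},
    {"delta_rot": [0,0,0],"linear": [0,0,0],"jaw": 0.3}
  ],
  "squeeze": 30
}}

```text
clock: 52.35
tcp_pos: [0.5144, -0.2018, 0.2945]
orientation: [0.707, 0.707, 0.001, 0.002]
contact_force: [-3.9, 2.2, 24.7]
grip_width: 0.0369
grip_force: 34.2
```

>>> {"method": "play_rows", "body": {
  "deltas": [
    {"delta_rot": [0,0,0],"linear": [0,0,0],"jaw": 0.62},
    {"delta_rot": [0,0,0],"linear": [0,0,0],"jaw": 0.62},
    {"delta_rot": [0,0,0],"linear": [0,0,0],"jaw": 0.62},
    {"delta_rot": [0,0,0],"linear": [0,0,0],"jaw": 0.62},
    {"delta_rot": [0,0,0],"linear": [0,0,-0.25],"jaw": 0.62},
    {"delta_rot": [0,0,0],"linear": [0,0,-0.4],"jaw": 0.62},
    {"delta_rot": [0,0,0],"linear": [0,0,-0.4],"jaw": 0.62},
    {"delta_rot": [0,0,0],"linear": [0,0,-0.3],"jaw": 0.62},
    {"delta_rot": [0,0,0],"linear": [-0.3,-0.3,0],"jaw": 0.62},
    {"delta_rot": [0,0,0],"linear": [-0.3,-0.3,0],"jaw": 0.62},
    {"delta_rot": [0,0,0],"linear": [-0.3,-0.3,0],"jaw": 0.62},
    {"delta_rot": [0,0,0],"linear": [-0.3,-0.3,0],"jaw": 0.62},
    {"delta_rot": [0,0,0],"linear": [0,0,0],"jaw": 0.62},
    {"delta_rot": [0,0,0],"linear": [0,0,0],"jaw": 0.62},
    {"delta_rot": [0,0,0],"linear": [0,0,0],"jaw": 0.62}
  ]
}}

```text
clock: 53.85
tcp_pos: [0.3944, -0.3212, 0.4271]
orientation: [0.707, 0.707, 0.0, -0.0]
contact_force: [-0.1, -0.2, -0.4]
grip_width: 0.0528
grip_force: 0.0
```

Run:
```python
from h import *
s=snapshot("side");t=snapshot("top");S=cam("side")
for p in [(.441,.0575,.118),(.441,.0575,.142),(.4745,-.0605,.142),(.5135,-.2015,.142),(.657,-.11,.193)]:print(w2pix(S,p))
cv2.imwrite("pics/f.png",np.hstack([cv2.resize(s[75:225,280:430],(400,400),interpolation=cv2.INTER_CUBIC),cv2.resize(t[130:280,300:450],(400,400),interpolation=cv2.INTER_CUBIC)]))
```

```text
[376.4714 161.2977]
[377.0158 150.8234]
[376.7954 127.9724]
[376.9709 106.6083]
[312.0018  92.3665]
```

View pics/f.png

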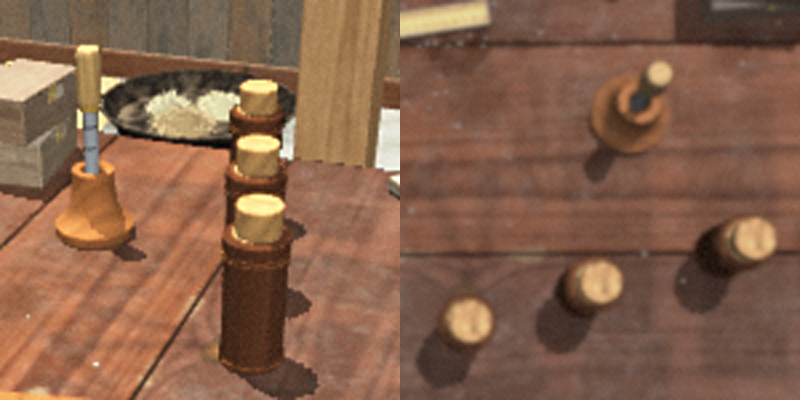

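```bash
python3 -c "
from workcell import *
print(job_done())"
```

```text
the job is handed in; nothing more can be done
None
```

I gauged all three canisters left to right: the first two are shallow and the third is deep. They hold short, short and long tubes with a stopper pressed home in each, the rod is back in its stand (final side and top views agree), and the job is handed in, though no verdict came back.

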